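# Fit the tube bar to an inclined rotator

### The job

Make the tube rotator ready: thread onto its leaning spindle first the metal spacer sleeve, down onto the collar, then the tube bar, flat on the sleeve, and last the black clamping knob, wide flange first, right down on the bar. Leave all three on the spindle and the tape, stopper, marker and bottle where they are.

Things in the scene. Friction and masses are not known exactly. Their poses are not given: they have to be found in the camera images.
- drive: White rotator drive, 145 x 130 mm base, 120 mm high, fixed to the bench (it cannot be pushed); its sloping top face looks up and towards its front (-x of its own frame, roughly towards the robot; turned at most 0.3 rad). Origin: centre of the underside; z up.
- spindle: Fixed steel spindle on the drive's sloping face, leaning 30 degrees from vertical towards the drive's front; it does not turn. Origin: on its axis, in the top face of its dark collar (40 mm across, about 99 mm over the bench), where the sleeve seats. Own z runs up the spindle's axis, own y is level. Diameter 16 mm, 82 mm long above the collar; the last 8 mm taper to 8 mm.
- spacer: Loose aluminium sleeve standing on end: outer diameter 46, bore 20, length 45 mm, 0.1 to 0.2 kg. Origin: its middle, on the bore axis; z along the bore; both ends alike. Seated, its origin is 22.5 mm up the spindle and 37 mm of spindle stand out of it: hold it by its top 20 mm to leave the spindle room between the fingers.
- bar: Loose white plastic tube bar lying flat: 130 mm long (its x), 60 wide (its y), 16 thick, with a 20 mm bore through its middle and two 16 mm tube holes either side (24 and 45 mm away); both faces alike, 0.1 to 0.16 kg. Origin: its middle, on the bore axis; z through the thickness. Seated, its origin is 53 mm up the spindle; its direction round the spindle is free.
- knob: Loose black clamping knob standing on its flange: flange 56 mm diameter, 8 mm thick; ribbed grip above it 44 mm diameter; 36 mm high in all, through bore 20 mm, 0.09 kg. It has no thread: it pushes on. Origin: centre of the flange's underside, on the bore axis; z up through the grip. Seated, its origin is 61 mm up the spindle.
- work_area (a point): A fixed point on the bench top, amid the work. From it the upright 12 mm rod of the retort stand, a fixed obstacle 692 mm high, stands 0.30 m nearer the robot (-x) and 0.41 m to the right (-y); its clamp, 190 mm up, reaches 80 mm behind and 140 mm ahead of the rod. If the arm starts right of the rod, lift the forearm over it or fold in short of it before swinging left.
- tape: Bystander: roll of tape lying flat, 94 mm diameter, 25 mm high. Origin: centre of the underside.
- stopper: Bystander: red rubber stopper, 32 mm diameter, 26 mm high. Origin: centre of the underside.
- pen_marker: Bystander: marker pen lying flat, 128 mm long (its y), 15 mm high. Origin: under its middle.
- hdpe: Bystander: small white bottle, 51 mm diameter, 96 mm high. Origin: centre of the underside.
There are look-alikes about, which are no part of the job. Of the things that look like the knob, take the one that is farthest from the robot's base at the start. Of the things shaped like the spacer, the aluminium one is meant.

How it is judged:
By the outcome, as a careful person would: the job done as asked, in the order asked, and still so for the second after the job is handed in, with the robot touching nothing.
It also fails if it takes over 72 s, if anything falls off the work surface, if the arm or the gripper's body presses on something with over 40 N, if the wrist force passes 120 N, or if a joint passes its speed limit or range.

### The arm

A 6-joint arm with a two-finger parallel gripper is mounted at the origin on a cart in front of the work surface, level with it; the furniture and walls round the work are solid. World frame = base frame: x ahead of the robot, y to its left, z up, the work surface at z = 0. Lengths are in m, angles in rad, forces in N, time in s.
With the tool pointing down it reaches from about 0.375 to 0.9 m from the base axis. Payload 3.1 kg.
Tool frame: the origin (TCP) lies at the very end of the fingers, on their centre line; the grasp point (between the pads) lies 19 mm behind it; z points along the fingers, y is the line along which they close (so a half turn about z gives the same grasp; the last joint's range is limited). The gripper opens to 87 mm and grips with 3 to 60 N. Pads are 19 mm wide; open, the fingers measure 117 mm over their backs; the gripper's body (75 mm by 190 mm) begins 51 mm behind the grasp point.
Start: joints at [-1.444, 0.527, 1.433, -0, 1.181, -0.178], TCP at [0.188, -0.596, 0.223] pointing down, gripper open.
Joint ranges: [-3.08, 3.08], [-0.75, 2.2], [0.22, 2.44], [-1.43, 4.57], [0, 2.65], [-2.85, 2.85]. Speed limits (rad/s): [2.79, 2.79, 3.14, 3.14, 3.14, 3.14].

### API

Orientations are given as a unit quaternion [x, y, z, w].
In Python, from rig import robot gives the robot as it stands. The module is installed in compiled form; this text tells all that it offers.
- The arm moves only by the tool play_rows, never from a script. Its argument "steps" is one flat list of numbers, 5 for each row, row after row: the opening, from -1 (shut) to 1 (fully open), then the shift along the tool's x, y, z as a fraction of full scale, then the turn about the tool's z as a fraction of full scale. In form: [claw, tx, ty, tz, twist, claw, tx, ty, tz, twist, ...]. A call has exactly 10 rows; each row shifts and turns the commanded pose from where the row before left it, along the tool's axes as they then stand; what a row does not reach is not made up. Full scale, the value 1, is 0.03 m for a shift and 0.1 rad for a turn. A row lasts 1/10 s, in which the tool goes at most 50 mm and 8.59 degrees, less where a joint would pass 70% of its speed; a pose out of reach is approached as far as the arm can. A call with a number of a shift or a turn outside -1 to 1 is refused whole. A call with a gripper value outside its range is refused whole. The fingers move at their own pace and stop on an object; "grip_force" is the grip in N (left out, the last holds). Time passes only in rows, so rows that do not move let the fingers close, or fill a call up. It gives the time, the measured TCP pose, the force, the opening and the grip force at its end, in the units of the state.
- robot.get_obs(): the state, without advancing time (a new reading comes with each control period).
- robot.camera(name): name is "side" or "top" or "wrist"; returns a dict with "image" (420x560x3 uint8, red, green, blue), "mtx" (3x3 intrinsics, pixels), "D" ([k1, k2, p1, p2, k3] as OpenCV has them; the pictures are not rectified), "rvec" (rotation vector, rad) and "tvec" (3), from world to camera coordinates, as OpenCV has them. Camera axes: x right, y down, z forward; pixel columns grow to the right and rows downward; lengths in m; the calibration is good to about 2 mm. A picture is of the moment at which its call begins. There is no depth.
- robot.hand_in(): hands the job in; it is judged then, once.
The state is a dict: "time": time; "q": joint angles; "joint_velocities": joint speeds; "joint_torque": joint torques, N m; "position": TCP position; "tool_rot": TCP orientation; "ft_force": force on the tool from outside, world axes, zero at the start; "moment": the same for the moment, N m; "grip_width": finger opening in m; "grip_force": force on a finger pad.
Only numpy, scipy, OpenCV 4.12 (cv2) and the standard library are available. Lean on these libraries where they do the work, as an engineer would, in place of code of your own. Each camera call takes 0.05 s, during which the arm holds its last target. There are 200 camera calls.

## Working session

There is one attempt and no reset: what is moved stays moved. The work goes in short steps, Python scripts to look and compute and a tool call to move; the robot and the scene stay as the last step left them, time stands still between calls to the robot, and variables do not carry over. Pictures are saved under pics/ and viewed, at most 10 in all, crops included, and the job is handed in when it is done.

Besides the shell and the picture viewer there is one more tool, called after "Request:" as name(argument=value, ...) on one line, values as JSON. play_rows: Moves the arm, as the interface text tells. Shift numbers are shares of 0.03 m and turn numbers shares of 0.1 rad, none past 1 either way. Its arguments: {"type":"object","properties":{"steps":{"type":"array"},"grip_force":{"type":"number"}},"required":["steps"]}

```bash
mkdir -p pics
cat > h.py <<'E'
import numpy as np, cv2, pickle
from scipy.spatial.transform import Rotation as R
from rig import robot
def snap(n,f):
    c=robot.camera(n); pickle.dump(c,open(f'pics/{f}.pkl','wb')); cv2.imwrite(f'pics/{f}.png',c['image'][:,:,::-1]); return c
def load(f): return pickle.load(open(f'pics/{f}.pkl','rb'))
def ray(c,px):
    p=cv2.undistortPoints(np.array([[px]],float),c['mtx'],c['D'])[0,0]
    Rm=cv2.Rodrigues(np.array(c['rvec'],float))[0]; t=np.array(c['tvec'],float).ravel()
    d=Rm.T@np.array([p[0],p[1],1]); return -Rm.T@t, d/np.linalg.norm(d)
def onz(c,px,z):
    o,d=ray(c,px); return o+d*(z-o[2])/d[2]
def tri(*cp):
    A=np.zeros((3,3)); b=np.zeros(3); L=[]
    for c,px in cp:
        o,d=ray(c,px); P=np.eye(3)-np.outer(d,d); A+=P; b+=P@o; L.append((o,P))
    x=np.linalg.solve(A,b); return x,[float(np.linalg.norm(P@(x-o))) for o,P in L]
def proj(c,X):
    return cv2.projectPoints(np.array(X,float).reshape(-1,3),np.array(c['rvec'],float),np.array(c['tvec'],float),c['mtx'],np.array(c['D'],float))[0].reshape(-1,2)
def st():
    o=robot.get_obs(); return {k:np.round(o[k],4).tolist() for k in ('time','q','position','tool_rot','ft_force','grip_width','grip_force')}
E
python3 - <<'E'
from h import *
for n in('side','top','wrist'):
    c=snap(n,n+'0'); print(n,-cv2.Rodrigues(np.array(c['rvec'],float))[0].T@np.array(c['tvec']).ravel(), c['D'])
print(st())
a=[cv2.imread(f'pics/{n}0.png') for n in('side','top')]
E
```

```text
side [ 0.52814372 -0.80060084  0.84341717] [-0.09436804  0.          0.          0.          0.        ]
top [0.43268436 0.05932084 1.24750321] [-0.12386843  0.          0.          0.          0.        ]
wrist [ 0.25469973 -0.57435981  0.38357515] [-0.02507802  0.          0.          0.          0.        ]
{'time': 0.15, 'q': [-1.4435, 0.5283, 1.4336, -0.0, 1.1814, -0.1785], 'position': [0.1881, -0.5954, 0.2218], 'tool_rot': [0.9883, 0.1523, 0.0, -0.0008], 'ft_force': [-0.0101, 0.659, 0.1476], 'grip_width': 0.087, 'grip_force': 0.0}
```

View pics/top0.png

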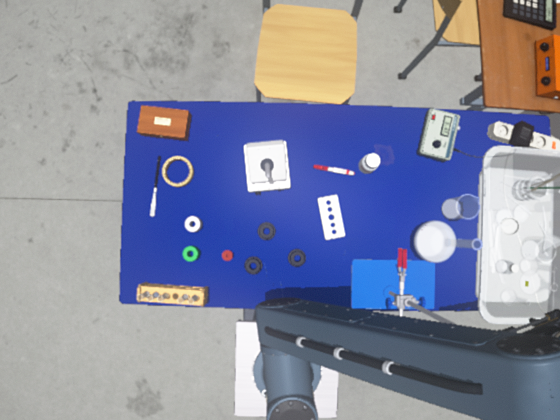

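View pics/side0.png

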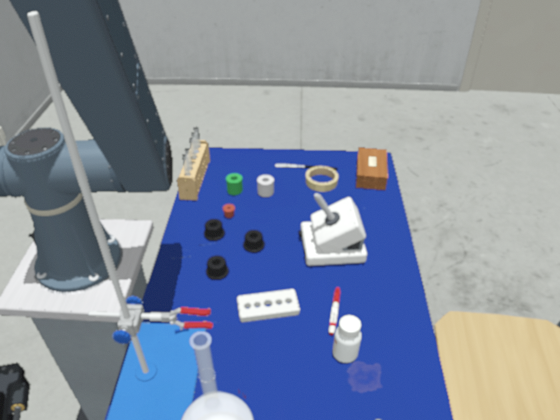

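Run:
```python
from h import *
t=cv2.imread('pics/top0.png'); s=cv2.imread('pics/side0.png')
def cr(im,x,y,w=50,h=50,k=5):
    return cv2.resize(im[y-h//2:y+h//2,x-w//2:x+w//2],(w*4,h*6*4//6),interpolation=cv2.INTER_CUBIC)
def m(im,x,y,w=50,h=74):
    return cv2.resize(im[y-h//2:y+h//2,x-w//2:x+w//2],None,fx=4,fy=4,interpolation=cv2.INTER_CUBIC)
r1=np.hstack([m(t,192,235),m(t,265,240),m(t,331,217),m(t,267,168)])
r2=np.hstack([m(s,265,187),m(s,254,240),m(s,268,305,66),m(s,332,220,34)])
print(r1.shape,r2.shape); cv2.imwrite('pics/m1.png',np.vstack([r1,r2]))
T,S=load('top0'),load('side0')
for z in (0,.045): print(z,onz(T,(192,224),z),onz(S,(265.5,180),z))
for p in((266,231),(253,265),(297,257)): print('knob',onz(T,p,.036))
print('bar',onz(T,(331,217),.016),'drive',onz(T,(267,165),.1),'tip',onz(T,(268,170),.17))
```

```text
(296, 800, 3) (296, 800, 3)
0 [0.44408806 0.30431481 0.        ] [0.44244351 0.35359005 0.        ]
0.045 [0.4436767  0.29547737 0.045     ] [0.44701599 0.29200891 0.045     ]
knob [0.4286809  0.07487803 0.036     ]
knob [0.32659372 0.1109691  0.036     ]
knob [ 0.35365287 -0.01930429  0.036     ]
bar [ 0.47593011 -0.1213069   0.016     ] drive [0.6165851  0.07603404 0.1       ] tip [0.59194782 0.07199638 0.17      ]
```

View pics/m1.png

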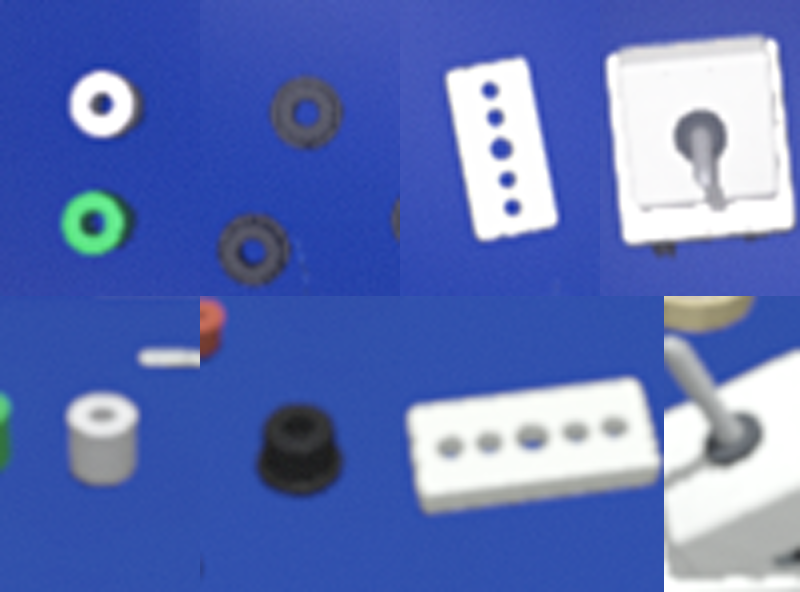

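Run:
```python
from h import *
T,S=load('top0'),load('side0')
P=dict(sleeve=((192.5,224),(265.75,179.25)),knob=((266.5,231.25),(253.5,236.5)),bar=((331.5,217.25),(268,302.75)),collar=((267,165),(332.75,218.5)),tip=((271.25,181.75),(317.25,195.25)))
X={}
for k,(a,b) in P.items(): X[k],e=tri((T,a),(S,b)); print(k,X[k].round(4),np.round(e,4))
d=X['tip']-X['collar'];print(np.linalg.norm(d),np.degrees(np.arccos(d[2]/np.linalg.norm(d))),np.degrees(np.arctan2(-d[1],-d[0])))
h=lambda a:onz(T,(306+(a[0]-400)/4,180+a[1]/4),.016)
b=h((513,208))-h((490,90)); print('bar dir',b,np.linalg.norm(b),np.degrees(np.arctan2(b[1],b[0])))
# drive base edges in top
o=lambda a,z:onz(T,(242+(a[0]-600)/4,131+a[1]/4),z)
for a in((624,242),(792,232),(608,52)):print(o(a,.03))
W=load('wrist0');ob=robot.get_obs();Rt=R.from_quat(ob['tool_rot']);Rm=cv2.Rodrigues(np.array(W['rvec'],float))[0]
cp=-Rm.T@np.array(W['tvec'],float).ravel();print('cam in tool',Rt.inv().apply(cp-ob['position']),'\nz',Rt.inv().apply(Rm[2]),Rt.as_matrix().round(3))
```

```text
sleeve [0.4457 0.294  0.046 ] [0.002 0.002]
knob [0.4293 0.0736 0.031 ] [0.0014 0.0014]
bar [ 0.4766 -0.1226  0.0165] [0.0014 0.0014]
collar [0.6196 0.0762 0.0945] [0.0022 0.0022]
tip [0.5704 0.0628 0.1724] [0.01 0.01]
0.09315909352618341 33.212396009606124 15.161232421023309
bar dir [-0.08929322 -0.01922919  0.        ] 0.09134025117667244 -167.84701721764708
[0.54599355 0.13217673 0.03      ]
[0.55668374 0.00597122 0.03      ]
[0.69059036 0.14856501 0.03      ]
cam in tool [ 0.06988089 -0.00031466 -0.16177134] 
z [-2.57345722e-01 -2.84344096e-04  9.66319356e-01] [[ 0.954  0.301 -0.   ]
 [ 0.301 -0.954  0.002]
 [ 0.    -0.002 -1.   ]]
```

Request:
play_rows(steps=[1, 0, 0, -1, 0, 1, 0, 0, -1, 0, 1, 0, 0, -1, 0, 1, 0, 0, -1, 0, 1, 0, 0, -1, 0, 1, 0, 0, -1, 0, 1, 0, 0, -1, 0, 1, 0, 0, -1, 0, 1, 0, 0, -1, 0, 1, 0, 0, -1, 0])

```text
time: 1.15
position: [0.1881, -0.5956, 0.5234]
tool_rot: [0.988, 0.152, 0.0, -0.0]
ft_force: [-0.7, -0.1, -0.3]
grip_width: 0.0869
grip_force: 0.0
```

Run:
```python
from h import *
print(st())
T,S=load('top0'),load('side0')
print('rod base',onz(T,(403,303),0),onz(S,(147,372),0),'rod top', tri((S,(38,20)),(T,(403,303))))
from scipy.optimize import least_squares
D=[(.5283,1.4336,1.1814,np.hypot(.1881,.5954),.2218)]
o=robot.get_obs();q=o['q'];D.append((q[1],q[2],q[4],np.hypot(*o['position'][:2]),o['position'][2]))
for d in D: print(np.round(d,4))
```

```text
{'time': 1.15, 'q': [-1.4435, 0.3598, 0.9171, -0.0, 1.8656, -0.1785], 'position': [0.1881, -0.5956, 0.5234], 'tool_rot': [0.9883, 0.1523, 0.0, -0.0004], 'ft_force': [-0.7388, -0.1012, -0.2579], 'grip_width': 0.0869, 'grip_force': 0.0}
rod base [ 0.21506961 -0.35487158  0.        ] [ 2.47412603e-01 -2.97553083e-01  1.11022302e-16] rod top (array([ 0.26059626, -0.17907117,  0.63235006]), [0.07009621073964929, 0.07009621073964929])
[0.5283 1.4336 1.1814 0.6244 0.2218]
[0.3598 0.9171 1.8656 0.6246 0.5234]
```

Request:
play_rows(steps=[1, 0, 0, -1, 0, 1, 0, 0, -1, 0, 1, 0, 0, -1, 0, 1, 0, 0, -1, 0, 1, 0, 0, -1, 0, 1, 0, 0, -1, 0, 1, 0, 0, -1, 0, 1, 0, 0, -0.5, 0, 1, 0, 0, 0, 0, 1, 0, 0, 0, 0])

```text
time: 2.15
position: [0.1837, -0.5816, 0.7293]
tool_rot: [0.988, 0.152, 0.001, 0.007]
ft_force: [-0.6, 0.2, -0.2]
grip_width: 0.0869
grip_force: 0.0
```

Run:
```python
from h import *
print(st())
c=snap('side','side1');snap('top','top1')
a=cv2.imread('pics/side1.png');b=cv2.imread('pics/top1.png')
cv2.imwrite('pics/s1.png',cv2.resize(np.hstack([a,b]),(800,300)))
```

```text
{'time': 2.15, 'q': [-1.449, 0.4593, 0.219, 0.0035, 2.4492, -0.1813], 'position': [0.1837, -0.5816, 0.7293], 'tool_rot': [0.9883, 0.1523, 0.0009, 0.0071], 'ft_force': [-0.6329, 0.1928, -0.1903], 'grip_width': 0.0869, 'grip_force': 0.0}
```

View pics/s1.png

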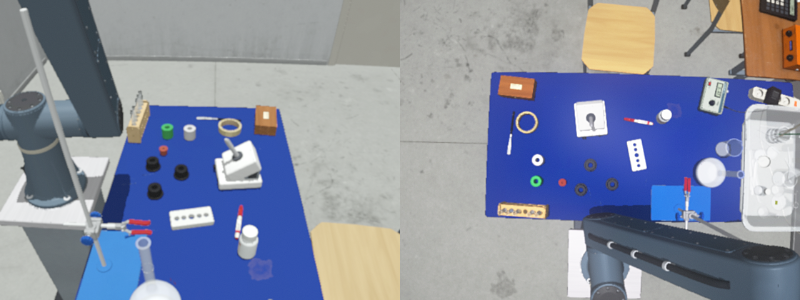

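```bash
cat > kin.py <<'E'
import numpy as np
D=np.array([(.5283,1.4336,np.hypot(.1881,.5954),.2218),(.3598,.9171,np.hypot(.1881,.5956),.5234),(.4593,.2190,np.hypot(.1837,.5816),.7293)])
D[:,2]=np.sqrt(D[:,2]**2-.1108**2)
E
python3 - <<'E'
from kin import *
from scipy.optimize import least_squares
def f(p):
    L2,L3,g,a,h=p; q2,q3,r,z=D.T
    return np.r_[a+L2*np.sin(q2)+L3*np.sin(q2+q3+g)-r,h+L2*np.cos(q2)+L3*np.cos(q2+q3+g)-z]
for g0 in(-.5,0,.3,.8):
    s=least_squares(f,[.45,.45,g0,0,.0]);print(s.x.round(4),s.cost)
E
```

```text
[ 0.6076  0.4077  0.2962 -0.0069 -0.0443] 1.5257674701050448e-09
[ 0.6076  0.4077  0.2962 -0.0069 -0.0443] 1.525767470114742e-09
[ 0.6076  0.4077  0.2962 -0.0069 -0.0443] 1.5257674701064121e-09
[ 0.6076  0.4077  0.2962 -0.0069 -0.0443] 1.525767470322166e-09
```

Run:
```python
from h import *
S=load('side0');T=load('top0')
from scipy.optimize import least_squares
s=least_squares(lambda p:(proj(S,[[p[0],p[1],.0],[p[0],p[1],.692]])-[[147,374],[38,18]]).ravel(),[.24,-.3]);b=s.x
print(b,np.hypot(*b),s.fun, proj(T,[[*b,0],[*b,.19],[*b,.692]]).round(0))
for px in((40,140),(40,170),(65,205)):
    o,d=ray(S,px); k=-(o[:2]@d[:2])/(d[:2]@d[:2]); print(px,o+k*d)
for z in(.2,.25,.3,.35,.8,.9):print(z,proj(S,[[0,0,z],[.1,-.0,z]]).round(0).tolist(),proj(T,[[0,0,z],[.1,0,z]]).round(0).tolist())
```

```text
[ 0.2552203  -0.30731332] 0.3994732553176902 [ 2.72246778  2.54630579 -1.77235347 -5.0047587 ] [[388. 290.]
 [409. 300.]
 [521. 357.]]
(40, 140) [0.01012949 0.00650131 0.34171361]
(40, 170) [-0.00672421 -0.00451783  0.27486832]
(65, 205) [0.01321017 0.00840826 0.17011428]
0.2 [[54.0, 197.0], [97.0, 198.0]] [[290.0, 397.0], [291.0, 359.0]]
0.25 [[47.0, 178.0], [92.0, 179.0]] [[291.0, 405.0], [292.0, 365.0]]
0.3 [[40.0, 159.0], [86.0, 160.0]] [[292.0, 413.0], [293.0, 372.0]]
0.35 [[33.0, 138.0], [80.0, 139.0]] [[293.0, 423.0], [294.0, 380.0]]
0.8 [[-48.0, -114.0], [11.0, -121.0]] [[311.0, 582.0], [315.0, 516.0]]
0.9 [[-64.0, -183.0], [-4.0, -195.0]] [[317.0, 637.0], [325.0, 579.0]]
```

Request:
play_rows(steps=[1, 0, 0, 1, 0, 1, 1, -0.46, 0, 0, 1, 1, -0.46, 0, 0, 1, 1, -0.46, 0, 0, 1, 1, -0.46, 0, 0, 1, 1, -0.46, 0, 0, 1, 1, -0.46, 0, 0, 1, 1, -0.46, 0, 0, 1, 1, -0.46, 0, 0, 1, 1, -0.46, 0, 0])

```text
time: 3.25
position: [0.4049, -0.3814, 0.6968]
tool_rot: [0.988, 0.152, 0.001, 0.006]
ft_force: [0.9, -0.4, 0.1]
grip_width: 0.0868
grip_force: 0.0
```

Run:
```python
from h import *
print(st())
```

```text
{'time': 3.25, 'q': [-0.9543, 0.2907, 0.581, -0.0049, 2.2585, 0.3076], 'position': [0.4049, -0.3814, 0.6968], 'tool_rot': [0.9883, 0.1523, 0.0009, 0.0059], 'ft_force': [0.903, -0.4203, 0.1235], 'grip_width': 0.0868, 'grip_force': 0.0}
```

Request:
play_rows(steps=[1, 1, -0.46, 0, 0, 1, 1, -0.46, 0, 0, 1, 1, -0.46, 0, 0, 1, 0.4, -1, 0, 0, 1, 0.12, -1, 0, 0.5, 1, 0.12, -1, 0, 0.5, 1, 0.12, -1, 0.3, 0.6, 1, 0.12, -1, 0.4, 0.6, 1, 0, -1, 0.5, 0, 1, 0, -1, 0.5, 0])

```text
time: 4.25
position: [0.4614, -0.1032, 0.6423]
tool_rot: [0.999, 0.043, 0.002, 0.006]
ft_force: [-0.1, 0.3, 0.4]
grip_width: 0.0875
grip_force: 0.0
```

Run:
```python
from h import *
print(st()); snap('wrist','w1')
```

```text
{'time': 4.25, 'q': [-0.4511, 0.1012, 0.9675, -0.01, 2.0644, 1.0292], 'position': [0.4614, -0.1032, 0.6423], 'tool_rot': [0.9991, 0.0429, 0.0017, 0.0059], 'ft_force': [-0.087, 0.2633, 0.4009], 'grip_width': 0.0875, 'grip_force': 0.0}
```

View pics/w1.png

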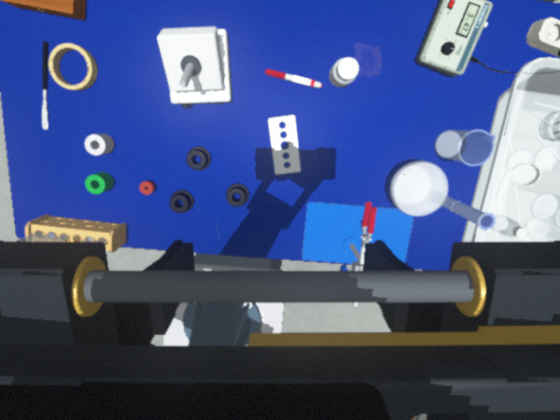

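Request:
play_rows(steps=[1, 0.31, -0.73, 1, 0, 1, 0.31, -0.73, 1, 0, 1, 0.31, -0.73, 1, 0, 1, 0.31, -0.73, 1, 0, 1, 0.31, -0.73, 1, 0, 1, 0.31, -0.73, 1, 0, 1, 0.31, -0.73, 1, 0, 1, 0.31, -0.73, 1, 0, 1, 0, 0, 0, 0, 1, 0, 0, 0, 0])

```text
time: 5.3
position: [0.5216, 0.0737, 0.4009]
tool_rot: [0.999, 0.043, 0.001, 0.006]
ft_force: [-0.3, -0.3, 0.6]
grip_width: 0.0871
grip_force: 0.0
```

Run:
```python
from h import *
print(st()); c=snap('wrist','w2')
print(proj(c,[[.6196,.0762,.0945],[.5704,.0628,.1724],[.4457,.294,.046],[.4293,.0736,.031]]).round(0))
```

```text
{'time': 5.3, 'q': [-0.0647, 0.2263, 1.4137, -0.0122, 1.4987, 1.4201], 'position': [0.5216, 0.0737, 0.4009], 'tool_rot': [0.999, 0.0434, 0.0008, 0.0062], 'ft_force': [-0.312, -0.3417, 0.567], 'grip_width': 0.0871, 'grip_force': 0.0}
[[280.  97.]
 [289. 139.]
 [131. 203.]
 [271. 222.]]
```

View pics/w2.png

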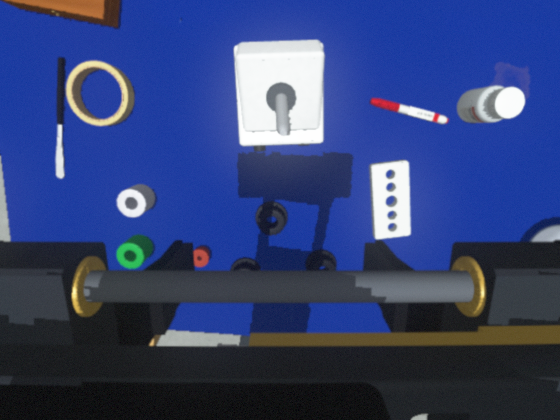

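Run:
```python
from h import *
from scipy.optimize import least_squares
T,S,W,W1=load('top0'),load('side0'),load('w2'),load('w1')
z=lambda p,zz:onz(W,p,zz)
for a,b,h in(((236,41),(324,40),.12),((238,146),(323,142),.03)):
    d=z(b,h)-z(a,h); print('edge yaw',np.degrees(np.arctan2(d[0],-d[1])),np.linalg.norm(d))
# subpixel: dark collar & spindle in w2
im=cv2.resize(W['image'][70:160,225:340],None,fx=5,fy=5,interpolation=cv2.INTER_CUBIC)
im2=cv2.resize(S['image'][170:250,290:380],None,fx=5,fy=5,interpolation=cv2.INTER_CUBIC)
h=max(im.shape[0],im2.shape[0]); q=np.zeros((h,im.shape[1]+im2.shape[1],3),np.uint8)
q[:im.shape[0],:im.shape[1]]=im; q[:im2.shape[0],im.shape[1]:]=im2
cv2.imwrite('pics/m2.png',cv2.resize(q,None,fx=.78,fy=.78)[:,:,::-1]); print(q.shape)
for k,v in dict(sleeve=((192.5,224),(265.75,179.25),(134,202)),knob=((266.5,231.25),(253.5,236.5),(270,217)),bar=((331.5,217.25),(268,302.75),(391,202))).items():
    x,e=tri((T,v[0]),(S,v[1]),(W,v[2])); print(k,x.round(4),np.round(e,4))
```

```text
edge yaw 5.749366921946229 0.10518807050320114
edge yaw 7.603851779340465 0.1311305589334568
(450, 1025, 3)
sleeve [0.4463 0.292  0.0459] [0.0031 0.002  0.0031]
knob [0.4313 0.075  0.0275] [0.0037 0.0019 0.0045]
bar [ 0.4762 -0.1226  0.0168] [0.001  0.0018 0.0008]
```

View pics/m2.png

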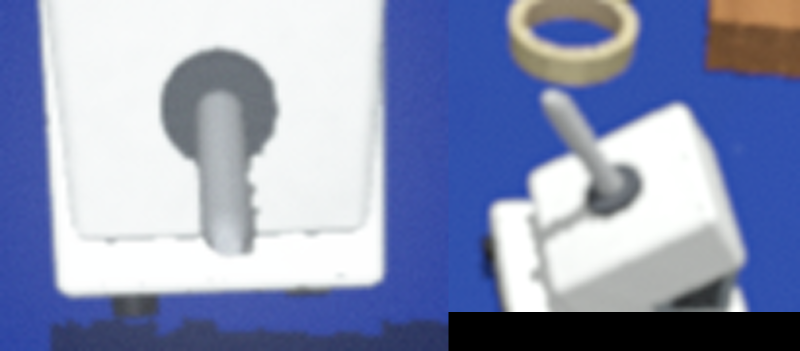

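Run:
```python
from h import *
from scipy.optimize import least_squares
T,S,W=load('top0'),load('side0'),load('w2')
c,e=tri((S,(332.4,218.5)),(W,(281.2,96.9)),(T,(266.75,164.75)));print('collar',c,e)
t,e=tri((S,(316.5,194.6)),(W,(285,132.8)));print('tip',t,e)
d=t-c;print(np.linalg.norm(d),np.degrees(np.arccos(d[2]/np.linalg.norm(d))),np.degrees(np.arctan2(-d[1],-d[0])))
u=lambda p:np.array([-.5*np.cos(p),-.5*np.sin(p),.866])
f=lambda p:np.r_[(proj(S,[p[:3],p[:3]+.082*u(p[3])])-[[332.4,218.5],[316.5,194.6]]).ravel(),(proj(W,[p[:3],p[:3]+.082*u(p[3])])-[[281.2,96.9],[285,132.8]]).ravel(),(proj(T,[p[:3]])-[[266.75,164.75]]).ravel()]
s=least_squares(f,[*c,.1]);print(s.x,np.degrees(s.x[3]),s.x[:3]+.082*u(s.x[3]),s.fun.round(1))
```

```text
collar [0.61960585 0.07590775 0.09486318] [0.001314534374929568, 0.0009809206601993324, 0.0017472488988429073]
tip [0.5779515  0.06834359 0.17147399] [0.0009191472972664313, 0.0009191472972663346]
0.0875300989499887 28.925293560740602 10.29238114668648
[0.61865747 0.07480217 0.0985775  0.14983074] 8.584669098226016 [0.57811682 0.06868207 0.1695895 ] [-0.8 -0.8 -0.4  0.5  0.1  0.7 -0.2 -1.1  0.7 -0.4]
```

Request:
play_rows(steps=[1, -0.23, -0.95, 0.8, 0, 1, -0.23, -0.95, 0.8, 0, 1, -0.23, -0.95, 0.8, 0, 1, -0.23, -0.95, 0.8, 0, 1, -0.23, -0.95, 0.8, 0, 1, -0.23, -0.95, 0.8, 0, 1, -0.23, -0.95, 0.8, 0, 1, -0.23, -0.95, 0.8, 0, 1, 0, 0, 0, -0.38, 1, 0, 0, 0, 0])

```text
time: 6.35
position: [0.4491, 0.2942, 0.2074]
tool_rot: [0.998, 0.062, 0.003, 0.006]
ft_force: [0.6, 0.5, -0.4]
grip_width: 0.0871
grip_force: 0.0
```

```bash
cat >> h.py <<'E'
def rel(X):
    "world point -> tool-axis shift in rows of full scale"
    o=robot.get_obs(); return (R.from_quat(o['tool_rot']).inv().apply(np.array(X)-o['position'])/.03).round(2)
E
python3 - <<'E'
from h import *
print(st()); c=snap('wrist','w3'); print(proj(c,[[.4463,.2925,.045]]))
g=c['image'].astype(int); 
p=proj(c,[[.4463,.2925,.045]])[0].astype(int); x0,y0=p-60
im=c['image'][max(y0,0):y0+120,x0:x0+120]; cv2.imwrite('pics/m3.png',cv2.resize(im,None,fx=4,fy=4)[:,:,::-1]);print(x0,y0)
print(rel([.4463,.2925,.025]))
E
```

```text
{'time': 6.35, 'q': [0.3791, 0.4294, 1.6697, -0.0146, 1.041, 1.833], 'position': [0.4491, 0.2942, 0.2074], 'tool_rot': [0.9981, 0.0621, 0.0027, 0.0058], 'ft_force': [0.562, 0.4743, -0.4249], 'grip_width': 0.0871, 'grip_force': 0.0}
[[277.96199908 196.67214308]]
217 136
[-0.15 -0.04  6.1 ]
```

View pics/m3.png

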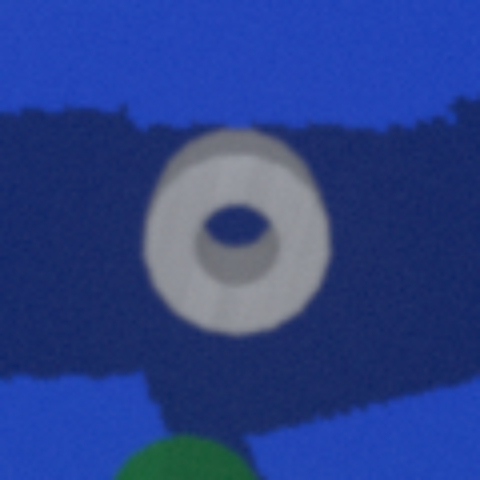

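Request:
play_rows(steps=[1, -0.15, -0.02, 0.9, 0, 1, 0, 0, 0.9, 0, 1, 0, 0, 0.9, 0, 1, 0, 0, 0.9, 0, 1, 0, 0, 0.9, 0, 1, 0, 0, 0.9, 0, 1, 0, 0, 0.65, 0, 1, 0, 0, 0, 0, -1, 0, 0, 0, 0, -1, 0, 0, 0, 0], grip_force=25)

```text
time: 7.4
position: [0.4457, 0.292, 0.0266]
tool_rot: [0.998, 0.061, 0.003, 0.005]
ft_force: [0.1, 0.3, 0.1]
grip_width: 0.0776
grip_force: 0.0
```

Request:
play_rows(steps=[-1, 0, 0, 0, 0, -1, 0, 0, 0, 0, -1, 0, 0, 0, 0, -1, 0, 0, -1, 0, -1, 0, 0, -1, 0, -1, 0, 0, -1, 0, -1, 0, 0, -1, 0, -1, 0, 0, -1, 0, -1, 0, 0, -1, 0, -1, 0, 0, -1, 0])

```text
time: 8.4
position: [0.4426, 0.2943, 0.2364]
tool_rot: [0.998, 0.062, 0.001, 0.006]
ft_force: [0.5, -0.4, 0.9]
grip_width: 0.0026
grip_force: 0.0
```

Run:
```python
from h import *
print(st())
```

```text
{'time': 8.4, 'q': [0.3835, 0.386, 1.648, -0.0136, 1.1085, 1.8364], 'position': [0.4426, 0.2943, 0.2364], 'tool_rot': [0.9981, 0.062, 0.0015, 0.0059], 'ft_force': [0.5187, -0.4295, 0.9462], 'grip_width': 0.0026, 'grip_force': 0.0}
```

Run:
```python
from h import *
c=snap('wrist','w4'); im=c['image']; hsv=cv2.cvtColor(im,cv2.COLOR_RGB2HSV)
m=((hsv[...,1]<60)&(hsv[...,2]>90)).astype(np.uint8)
n,l,s,ce=cv2.connectedComponentsWithStats(m)
p=proj(c,[[.4463,.2925,.045]])[0];print(p)
for i in range(1,n):
    if s[i,4]>300 and abs(ce[i]-p).max()<150: print(s[i],ce[i])
c2=load('w3');print('w3 pred',proj(c2,[[.4463,.2925,.045]]))
```

```text
[278.46212312 184.30713058]
[156  63  19  83 763] [165.29619921 109.06946265]
[ 256  160   42   46 1398] [276.40200286 182.67739628]
w3 pred [[277.96199908 196.67214308]]
```

Run:
```python
from h import *
print(rel([.4463,.2932,.0255]))
```

```text
[-0.07  0.02  7.19]
```

Request:
play_rows(steps=[1, -0.07, 0, 0, 0, 1, 0, 0, 0.1, 0, 1, 0, 0, 0.7, 0, 1, 0, 0, 0.9, 0, 1, 0, 0, 0.9, 0, 1, 0, 0, 0.9, 0, 1, 0, 0, 0.9, 0, 1, 0, 0, 0.9, 0, 1, 0, 0, 0.9, 0, 1, 0, 0, 0.6, 0])

```text
time: 9.45
position: [0.439, 0.2905, 0.0274]
tool_rot: [0.998, 0.062, -0.002, 0.007]
ft_force: [0.5, 0.3, 0.1]
grip_width: 0.0735
grip_force: 0.0
```

Request:
play_rows(steps=[1, 0, 0, 0.35, 0, -1, 0, 0, 0, 0, -1, 0, 0, 0, 0, -1, 0, 0, 0, 0, -1, 0, 0, 0, 0, -1, 0, 0, 0, 0, -1, 0, 0, 0, 0, -1, 0, 0, 0, 0, -1, 0, 0, 0, 0, -1, 0, 0, 0, 0])

```text
time: 10.45
position: [0.4422, 0.2919, 0.0211]
tool_rot: [0.998, 0.062, 0.002, 0.006]
ft_force: [-0.2, 0.5, 5.4]
grip_width: 0.046
grip_force: 25.0
```

Request:
play_rows(steps=[-1, 0, 0, -1, 0, -1, 0, 0, -1, 0, -1, 0, 0, -1, 0, -1, 0, 0, -1, 0, -1, 0, 0, -1, 0, -1, 0, 0, -1, 0, -1, 0.45, 0.45, -1, 0, -1, 0.45, 0.45, -1, 0, -1, 0.45, 0.45, -1, 0, -1, 0.45, 0.45, -1, 0])

```text
time: 11.45
position: [0.5005, 0.2473, 0.3216]
tool_rot: [0.998, 0.062, 0.0, 0.006]
ft_force: [0.4, -0.3, -2.3]
grip_width: 0.0462
grip_force: 25.0
```

Request:
play_rows(steps=[-1, 0.4, 0.45, -1, 0, -1, 0.4, 0.45, -1, 0, -1, 0.4, 0.45, -1, 0, -1, 0.4, 0.45, -1, 0, -1, 0.4, 0.45, -1, 0, -1, 0.4, 0.45, -1, 0, -1, 0, 0, -1, 0, -1, 0, 0, -1, 0, -1, 0, 0, -1, 0, -1, 0, 0, -1, 0])

```text
time: 12.45
position: [0.581, 0.1798, 0.6223]
tool_rot: [0.998, 0.062, 0.0, 0.006]
ft_force: [-0.1, -0.6, -1.2]
grip_width: 0.0458
grip_force: 25.0
```

```bash
cat >> h.py <<'E'
def tool():
    o=robot.get_obs(); M=R.from_quat(o['tool_rot']).as_matrix(); print('t',round(o['time'],2),'q',np.round(o['q'],3),'p',np.round(o['position'],4),'\n x',M[:,0].round(3),'y',M[:,1].round(3),'z',M[:,2].round(3),'w',round(o['grip_width'],4),'tilt',np.degrees(np.arccos(-M[2,2])).round(1),'F',np.round(o['ft_force'],1))
E
python3 -c "
from h import *
tool()"
```

```text
t 12.45 q [ 0.123  0.354  0.681 -0.014  2.107  1.563] p [0.581  0.1798 0.6223] 
 x [ 0.992  0.123 -0.001] y [ 0.123 -0.992  0.012] z [ 0.001 -0.012 -1.   ] w 0.0458 tilt 0.7 F [-0.1 -0.6 -1.2]
```

Request:
play_rows(steps=[-1, 0, 0, -1, 0, -1, 0, 0, -1, 0, -1, 0, 0, -1, 0, -1, 0, 0, -1, 0, -1, 0, 0, -1, 0, -1, 0, 0, -1, 0, -1, 0, 0, -1, 0, -1, 0, 0, -1, 0, -1, 0, 0, -1, 0, -1, 0, 0, -1, 0])

```text
time: 13.45
position: [0.4965, 0.157, 0.8039]
tool_rot: [0.997, 0.062, 0.036, -0.002]
ft_force: [-0.2, 1.0, -1.7]
grip_width: 0.0462
grip_force: 25.0
```

```bash
python3 -c "
from h import *
tool()"
```

```text
t 13.45 q [0.09  0.323 0.219 0.004 2.527 1.54 ] p [0.4965 0.157  0.8039] 
 x [0.99  0.124 0.072] y [ 0.124 -0.992  0.   ] z [ 0.072  0.009 -0.997] w 0.0462 tilt 4.2 F [-0.2  1.  -1.7]
```

Request:
play_rows(steps=[-1, 0.9, 0, -1, 0, -1, 0.9, 0, -1, 0, -1, 0.9, 0, -1, 0, -1, 0.9, 0, -1, 0, -1, 0.9, 0, -1, 0, -1, 0.9, 0, -1, 0, -1, 0.9, 0, -1, 0, -1, 0.9, 0, -1, 0, -1, 0.9, 0, -1, 0, -1, 0.9, 0, -1, 0])

```text
time: 14.45
position: [0.5423, 0.1318, 0.8246]
tool_rot: [0.99, 0.062, 0.128, -0.02]
ft_force: [-0.3, -0.2, -1.0]
grip_width: 0.0457
grip_force: 25.0
```

```bash
python3 -c "
from h import *
tool()"
```

```text
t 14.45 q [0.008 0.299 0.219 0.078 2.367 1.516] p [0.5423 0.1318 0.8246] 
 x [0.96  0.117 0.256] y [ 0.128 -0.991 -0.024] z [ 0.251  0.056 -0.966] w 0.0457 tilt 14.9 F [-0.3 -0.2 -1. ]
```

Request:
play_rows(steps=[-1, 1, -0.2, -0.9, 0, -1, 1, -0.2, -0.9, 0, -1, 1, -0.2, -0.9, 0, -1, 1, -0.2, -0.9, 0, -1, 1, -0.2, -0.9, 0, -1, 1, -0.2, -0.9, 0, -1, 1, -0.2, -0.9, 0, -1, 1, -0.2, -0.9, 0, -1, 1, -0.2, -0.9, 0, -1, 1, -0.2, -0.9, 0])

```text
time: 15.45
position: [0.5604, 0.1591, 0.869]
tool_rot: [0.97, 0.061, 0.234, -0.041]
ft_force: [0.2, 0.3, -1.1]
grip_width: 0.0463
grip_force: 25.0
```

```bash
python3 -c "
from h import *
tool()"
```

```text
t 15.45 q [0.036 0.254 0.219 0.113 2.195 1.569] p [0.5604 0.1591 0.869 ] 
 x [0.883 0.1   0.458] y [ 0.138 -0.989 -0.051] z [ 0.448  0.108 -0.887] w 0.0463 tilt 27.4 F [ 0.2  0.3 -1.1]
```

Request:
play_rows(steps=[-1, 0.8, 0.9, -0.7, 0, -1, 0.8, 0.9, -0.7, 0, -1, 0.7, 0.9, -0.6, 0, -1, 0, 0, 0.5, 0, -1, 0, 0, 1, 0, -1, 0, 0, 1, 0, -1, 0, 0, 1, 0, -1, 0, 0, 1, 0, -1, 0, 0, 1, 0, -1, 0, 0, 0, 0])

```text
time: 16.45
position: [0.6545, 0.093, 0.7343]
tool_rot: [0.965, 0.06, 0.25, -0.045]
ft_force: [0.4, -0.1, -3.0]
grip_width: 0.046
grip_force: 25.0
```

```bash
cat >> h.py <<'E'
C=np.array([.6187,.0750,.0986]); U=np.array([-.496,-.062,.866])
E
python3 -c "
from h import *
tool()
c=snap('side','s5')
# TCP goal when sleeve bottom s above collar along U, tcp is 24 mm below sleeve top, bore +4mm in tool x
for s in (.10,.08,.0): print(s,rel(C+U*(s+.021)))
"
```

```text
t 16.45 q [-0.106  0.206  0.703  0.169  1.741  1.411] p [0.6545 0.093  0.7343] 
 x [0.867 0.094 0.489] y [ 0.138 -0.989 -0.056] z [ 0.478  0.116 -0.871] w 0.046 tilt 29.5 F [ 0.4 -0.1 -3. ]
0.1 [-11.62   1.37  13.83]
0.08 [-11.62   1.41  14.5 ]
0.0 [-11.6    1.55  17.16]
```

Request:
play_rows(steps=[-1, -1, 0.1, 1, 0, -1, -1, 0.1, 1, 0, -1, -1, 0.1, 1, 0, -1, -1, 0.1, 1, 0, -1, -1, 0.1, 1, 0, -1, -1, 0.1, 1, 0, -1, -1, 0.1, 1, 0, -1, -1, 0.1, 1, 0, -1, -1, 0.1, 1, 0, -1, -1, 0.1, 1, 0])

```text
time: 17.5
position: [0.5476, 0.0689, 0.3328]
tool_rot: [0.963, 0.061, 0.26, -0.043]
ft_force: [0.7, -0.4, -1.2]
grip_width: 0.0457
grip_force: 25.0
```

Request:
play_rows(steps=[-1, -0.9, 0.1, 0.8, 0, -1, -0.8, 0.1, 0.8, 0, -1, 0, 0.1, 0.7, 0, -1, 0, 0, 0.3, 0, -1, 0, 0, 0, 0, -1, 0, 0, 0, 0, -1, 0, 0, 0, 0, -1, 0, 0, 0, 0, -1, 0, 0, 0, 0, -1, 0, 0, 0, 0])

```text
time: 18.5
position: [0.5413, 0.0649, 0.2374]
tool_rot: [0.964, 0.061, 0.256, -0.044]
ft_force: [0.1, 0.0, -1.7]
grip_width: 0.0462
grip_force: 25.0
```

```bash
python3 -c "
from h import *
tool()
S=snap('side','s6');W=snap('wrist','w6');T=snap('top','t6')
o=robot.get_obs();print(rel(C+U*.121),rel(C+U*.151))
tip=C+U*.082
def m(c,p,k,w=40,h=50):
    x,y=p; x=int(x);y=int(y); print(x-w,y-h); im=c['image'][y-h:y+h,x-w:x+w]; return cv2.resize(im,None,fx=k,fy=k,interpolation=cv2.INTER_CUBIC)
a=m(S,proj(S,[tip])[0],5); b=m(T,proj(T,[tip])[0],5)
pw=proj(W,[o['position'],tip]);print(pw,proj(S,[o['position'],tip]),proj(T,[o['position'],tip]))
cv2.imwrite('pics/m4.png',np.hstack([a,b])[:,:,::-1])
"
```

```text
t 18.5 q [-0.211  0.262  2.013  0.532  0.437  0.798] p [0.5413 0.0649 0.2374] 
 x [0.861 0.095 0.499] y [ 0.139 -0.989 -0.053] z [ 0.489  0.115 -0.865] w 0.0462 tilt 30.1 F [ 0.1  0.  -1.7]
[-0.05  0.05  1.26] [-0.05  0.    0.27]
276 144
228 125
[[278.86364447 259.62062828]
 [283.81173946 219.53948426]] [[300.81303924 171.23972288]
 [316.07519651 194.78242083]] [[270.11246159 186.24819336]
 [268.64696248 175.20788918]]
```

View pics/m4.png

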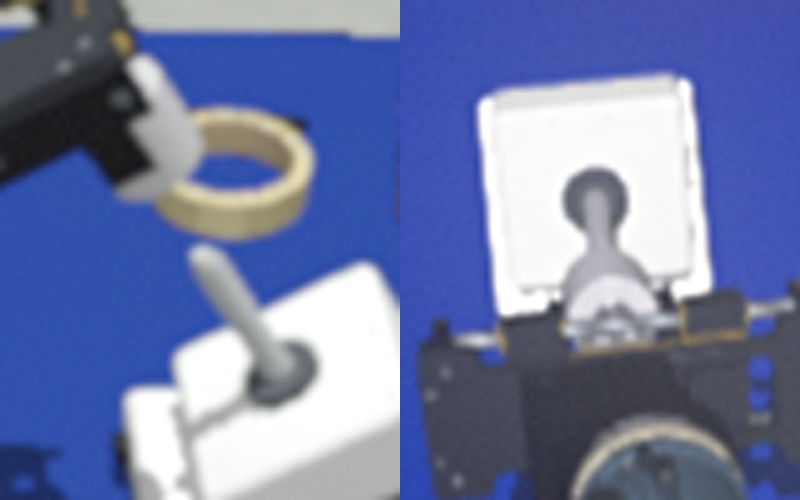

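```bash
python3 -c "
from h import *
S,T=load('s6'),load('t6')
o=robot.get_obs();M=R.from_quat(o['tool_rot']).as_matrix();p=np.array(o['position'])
for dx in(0,.004,.008,.012):print(dx,proj(S,[p+M@[dx,0,.021]]).round(1))
print('spindle line',proj(S,[C,C+U*.082,C+U*.11,C+U*.13]).round(1).tolist())
# sleeve edges in side: print bright low-sat profile
W=load('w6');im=W['image'];print(proj(W,[p+M@[0,0,-.024+.0],p+M@[.008,0,-.024],C,C+U*.082]).round(1))
cv2.imwrite('pics/m5.png',np.hstack([cv2.resize(im[150:330,200:360],(533,600))[:,:,::-1]]))
"
```

```text
0 [[305.2 177.5]]
0.004 [[306.8 176.7]]
0.008 [[308.4 175.9]]
0.012 [[310.  175.1]]
spindle line [[331.6, 217.6], [316.1, 194.8], [310.4, 186.5], [306.3, 180.5]]
[[278.9 281.2]
 [279.  264.5]
 [287.1 195.2]
 [283.8 219.5]]
```

```bash
python3 -c "
from h import *
from scipy.ndimage import map_coordinates as mc
S=load('s6');hsv=cv2.cvtColor(S['image'],cv2.COLOR_RGB2HSV).astype(float)
d=np.array([-.563,-.827]);n=np.array([.827,-.563]);tip=np.array([316.1,194.8])
k=np.arange(-15,16,.5)
for a in (-12,-8,-4,8,16,18,20,22,24,26,28):
    P=tip+a*d+k[:,None]*n; s=mc(hsv[...,1],[P[:,1],P[:,0]],order=1); v=mc(hsv[...,2],[P[:,1],P[:,0]],order=1)
    g=k[(s<45)&(v>60)]; print(a,g.min() if len(g) else None,g.max() if len(g) else None,len(g))
"
```

```text
-12 -2.5 3.0 12
-8 -2.5 3.0 12
-4 -2.5 3.0 12
8 0.0 11.0 6
16 -2.5 8.5 23
18 -5.0 13.0 37
20 -6.0 14.0 41
22 2.0 14.0 25
24 2.0 15.5 27
26 2.0 13.5 24
28 2.0 13.5 24
```

Request:
play_rows(steps=[-1, -0.28, 0, 0, 0, -1, 0, 0, 0.3, 0, -1, 0, 0, 0, 0, -1, 0, 0, 0, 0, -1, 0, 0, 0, 0, -1, 0, 0, 0, 0, -1, 0, 0, 0, 0, -1, 0, 0, 0, 0, -1, 0, 0, 0, 0, -1, 0, 0, 0, 0])

```text
time: 19.65
position: [0.5384, 0.0651, 0.225]
tool_rot: [0.964, 0.061, 0.256, -0.044]
ft_force: [-0.5, 0.1, -2.5]
grip_width: 0.0458
grip_force: 25.0
```

```bash
cat >> h.py <<'E'
from scipy.ndimage import map_coordinates as mc
def scan(c,aa,smax=45,vmin=60,half=18,show=True):
    "grey extents across the projected spindle line, aa px beyond the tip"
    a,b=proj(c,[C,C+U*.082]); d=(b-a)/np.linalg.norm(b-a); n=np.array([-d[1],d[0]]); hsv=cv2.cvtColor(c['image'],cv2.COLOR_RGB2HSV).astype(float); k=np.arange(-half,half+.1,.5)
    for q in aa:
        P=b+q*d+k[:,None]*n; s=mc(hsv[...,1],[P[:,1],P[:,0]],order=1); v=mc(hsv[...,2],[P[:,1],P[:,0]],order=1)
        g=k[(s<smax)&(v>vmin)]; print(q,(g.min(),g.max(),len(g)) if len(g) else None)
    print('n',n)
E
python3 -c "
from h import *
tool();S=snap('side','s7');T=snap('top','t7');W=snap('wrist','w7')
scan(S,(-12,-6,10,12,14,16,18,20,22))
hsv=cv2.cvtColor(T['image'],cv2.COLOR_RGB2HSV)
print(proj(T,[C,C+U*.082,C+U*.1,C+U*.14]).round(1).tolist())
for y in (166,169,172,175,178,180,182,184,186): print(y,' '.join(f'{v}' for v in T['image'][y,255:287].mean(1).astype(int)))
"
```

```text
t 19.65 q [-0.212  0.283  2.034  0.581  0.403  0.744] p [0.5384 0.0651 0.225 ] 
 x [0.862 0.094 0.499] y [ 0.139 -0.989 -0.053] z [ 0.488  0.115 -0.865] w 0.0458 tilt 30.1 F [-0.5  0.1 -2.5]
-12 (np.float64(-2.5), np.float64(3.0), 12)
-6 (np.float64(-2.5), np.float64(3.0), 12)
10 (np.float64(-1.0), np.float64(8.5), 5)
12 (np.float64(-2.0), np.float64(7.0), 19)
14 (np.float64(-7.5), np.float64(17.0), 32)
16 (np.float64(-9.5), np.float64(8.5), 37)
18 (np.float64(-9.5), np.float64(11.5), 40)
20 (np.float64(-2.0), np.float64(10.5), 26)
22 (np.float64(-2.0), np.float64(18.0), 27)
n [ 0.82677287 -0.56253588]
[[267.4, 164.4], [268.6, 175.2], [268.9, 177.8], [269.6, 183.8]]
166 250 250 251 253 255 204 124 109 112 129 160 174 176 169 150 122 108 107 170 252 252 250 250 249 249 248 249 249 249 245 241 253
169 250 250 251 251 253 253 233 179 124 114 153 173 179 173 149 116 123 183 248 254 251 249 249 249 249 249 249 249 249 246 233 234
172 250 250 250 250 250 250 251 252 253 243 192 174 181 178 162 143 194 252 252 249 249 249 249 249 248 248 248 248 248 248 234 217
175 250 250 251 250 250 250 250 250 251 249 214 188 207 208 183 151 190 247 251 250 249 248 248 247 247 247 247 246 247 246 236 236
178 250 251 250 250 251 251 251 243 224 198 190 184 182 184 181 177 173 167 170 186 223 249 250 249 247 246 245 244 243 240 227 234
180 251 252 252 252 252 247 222 182 173 177 180 182 182 181 180 177 175 171 165 156 151 172 195 210 211 208 205 202 201 201 215 249
182 220 218 215 213 203 170 154 167 175 178 184 192 207 218 217 215 209 206 204 187 161 150 219 255 255 255 255 255 255 255 255 255
184 255 255 255 255 255 216 154 166 176 199 223 231 230 231 233 233 231 229 231 230 226 202 178 193 191 161 162 248 255 255 255 255
186 255 255 239 194 181 137 147 182 218 228 229 226 226 232 237 216 202 213 227 231 231 232 229 180 106 68 69 114 170 143 116 102
```

Request:
play_rows(steps=[-1, -0.05, 0.03, 0.4, 0, -1, 0, 0.02, 0.4, 0, -1, 0, 0.02, 0.4, 0, -1, 0, 0.02, 0.3, 0, -1, 0, 0.02, 0.3, 0, -1, 0, 0.02, 0.2, 0, -1, 0, 0.02, 0.2, 0, -1, 0, 0.01, 0.2, 0, -1, 0, 0, 0, 0, -1, 0, 0, 0, 0])

```text
time: 20.8
position: [0.5743, 0.0686, 0.1621]
tool_rot: [0.964, 0.061, 0.257, -0.044]
ft_force: [6.0, 3.2, -2.9]
grip_width: 0.0455
grip_force: 25.0
```

```bash
python3 -c "
from h import *
tool();print(rel(C+U*.021));S=snap('side','s8');T=snap('top','t8')
scan(S,(-14,-12,-10,-8,-6,-4,-2,0,4,8))
print((np.array(robot.get_obs()['position'])-C)@U)
"
```

```text
t 20.8 q [-0.185  0.451  2.017  0.849  0.275  0.482] p [0.5743 0.0686 0.1621] 
 x [0.861 0.094 0.5  ] y [ 0.139 -0.989 -0.053] z [ 0.49   0.115 -0.864] w 0.0455 tilt 30.2 F [ 6.   3.2 -2.9]
[0.24 0.07 1.88]
-14 (np.float64(-16.0), np.float64(3.0), 39)
-12 (np.float64(-7.0), np.float64(6.5), 28)
-10 (np.float64(-9.0), np.float64(8.0), 35)
-8 (np.float64(-2.5), np.float64(8.5), 23)
-6 (np.float64(-2.5), np.float64(9.0), 24)
-4 (np.float64(-2.0), np.float64(18.0), 25)
-2 (np.float64(-0.5), np.float64(12.0), 23)
0 (np.float64(3.0), np.float64(10.0), 15)
4 (np.float64(3.0), np.float64(18.0), 23)
8 (np.float64(2.5), np.float64(11.0), 18)
n [ 0.82677287 -0.56253588]
0.07746958248277429
```

Request:
play_rows(steps=[-1, 0.04, -0.02, 0.15, 0, -1, 0, 0.01, 0.2, 0, -1, 0, 0.01, 0.2, 0, -1, 0, 0.01, 0.2, 0, -1, 0, 0.01, 0.2, 0, -1, 0, 0.01, 0.2, 0, -1, 0, 0.01, 0.2, 0, -1, 0, 0.01, 0.15, 0, -1, 0, 0, 0, 0, -1, 0, 0, 0, 0])

```text
time: 21.9
position: [0.597, 0.0726, 0.1229]
tool_rot: [0.964, 0.061, 0.256, -0.044]
ft_force: [6.4, 3.2, -3.0]
grip_width: 0.0455
grip_force: 25.0
```

```bash
python3 -c "
from h import *
tool();print(rel(C+U*.021));print((np.array(robot.get_obs()['position'])-C)@U)
"
```

```text
t 21.9 q [-0.167  0.552  1.989  1.07   0.225  0.268] p [0.597  0.0726 0.1229] 
 x [0.861 0.094 0.499] y [ 0.14  -0.989 -0.054] z [ 0.488  0.116 -0.865] w 0.0455 tilt 30.1 F [ 6.4  3.2 -3. ]
[0.22 0.03 0.37]
0.03198376564041538
```

Request:
play_rows(steps=[1, 0, 0, 0, 0, 1, 0, 0, 0, 0, 1, 0, 0, 0, 0, 1, 0, 0, 0, 0, 1, 0, 0, 0, 0, 1, 0, 0, -0.3, 0, 1, 0, 0, -1, 0, 1, 0, 0, -1, 0, 1, 0, 0, -1, 0, 1, 0, 0, -1, 0])

```text
time: 22.9
position: [0.5321, 0.0573, 0.2355]
tool_rot: [0.964, 0.061, 0.256, -0.044]
ft_force: [1.0, 0.1, 1.0]
grip_width: 0.0868
grip_force: 0.0
```

```bash
python3 -c "
from h import *
tool();S=snap('side','s9');T=snap('top','t9')
scan(S,(-30,-28,-26,-24,-22,-20,-18,-16,-14,-12,-10,-8,-6,-4,-2,0,2))
# expected seated sleeve top in side
print(proj(S,[C,C+U*.045,C+U*.082]).round(1).tolist())
"
```

```text
t 22.9 q [-0.236  0.253  2.035  0.562  0.437  0.747] p [0.5321 0.0573 0.2355] 
 x [0.862 0.094 0.498] y [ 0.139 -0.989 -0.053] z [ 0.487  0.115 -0.866] w 0.0868 tilt 30.0 F [1.  0.1 1. ]
-30 (np.float64(-18.0), np.float64(18.0), 73)
-28 (np.float64(-18.0), np.float64(18.0), 73)
-26 (np.float64(-18.0), np.float64(18.0), 73)
-24 (np.float64(-18.0), np.float64(18.0), 73)
-22 (np.float64(-18.0), np.float64(18.0), 73)
-20 (np.float64(-18.0), np.float64(18.0), 73)
-18 (np.float64(-18.0), np.float64(18.0), 73)
-16 (np.float64(-17.5), np.float64(9.0), 54)
-14 (np.float64(-16.0), np.float64(9.0), 51)
-12 (np.float64(-10.0), np.float64(9.0), 39)
-10 (np.float64(-9.0), np.float64(8.0), 35)
-8 (np.float64(-8.0), np.float64(6.5), 30)
-6 (np.float64(-3.0), np.float64(3.5), 14)
-4 (np.float64(-2.5), np.float64(18.0), 14)
-2 (np.float64(-2.5), np.float64(12.0), 15)
0 (np.float64(-2.0), np.float64(8.0), 13)
2 (np.float64(4.0), np.float64(5.0), 3)
n [ 0.82677287 -0.56253588]
[[331.6, 217.6], [323.3, 205.3], [316.1, 194.8]]
```

```bash
python3 -c "
from h import *
o=robot.get_obs();M=R.from_quat(o['tool_rot'])*R.from_euler('z',-.106);m=M.as_matrix();print(m.round(3).tolist())
B=np.array([.4762,-.1226,.009]); p=np.array(o['position'])
for k in (.15,): print((m.T@(B-m[:,2]*k-p)/.03).round(2), B-m[:,2]*k)
"
```

```text
[[0.839, 0.229, 0.493], [0.199, -0.973, 0.114], [0.506, 0.002, -0.863]]
[-6.64  5.38 -0.03] [ 0.40229337 -0.13968501  0.138406  ]
```

Request:
play_rows(steps=[1, 0, 0, 0, -1, 1, 0, 0, 0, -0.06, 1, -0.3, 0.8, 0, 0, 1, -0.3, 0.8, 0, 0, 1, -0.3, 0.8, 0, 0, 1, -0.3, 0.8, 0, 0, 1, -0.3, 0.8, 0, 0, 1, -0.3, 0.8, 0, 0, 1, -0.3, 0.8, 0, 0, 1, 0, 0, 0, 0])

```text
time: 24.0
position: [0.5194, -0.1221, 0.202]
tool_rot: [0.96, 0.108, 0.258, -0.029]
ft_force: [0.2, 0.8, 0.7]
grip_width: 0.0871
grip_force: 0.0
```

```bash
python3 -c "
from h import *
tool();W=snap('wrist','w10');print(rel([.4762,-.1226,.1]),rel([.4762,-.1226,.009]))
pb=proj(W,[[.4762,-.1226,.016]]);print(pb)
hsv=cv2.cvtColor(W['image'],cv2.COLOR_RGB2HSV);m=((hsv[...,1]<70)&(hsv[...,2]>140)).astype(np.uint8)
n,l,s,ce=cv2.connectedComponentsWithStats(m)
for i in range(1,n):
    if s[i,4]>400: print(s[i],ce[i].round(1))
"
```

```text
t 24.0 q [-0.679  0.343  2.035  0.809  0.576  0.016] p [ 0.5194 -0.1221  0.202 ] 
 x [0.844 0.193 0.501] y [ 0.223 -0.975 -0.001] z [ 0.488  0.112 -0.865] w 0.0871 tilt 30.1 F [0.2 0.8 0.7]
[-2.92 -0.23  2.24] [-4.44 -0.22  4.87]
[[269.65533885 323.47315423]]
[  87    0  158   28 1864] [185.6   8. ]
[ 392    0  136   78 6242] [449.6  38.3]
[ 477    0   52   35 1344] [506.8  15.1]
[   21    56   174   157 15725] [111.3 133.5]
[508  64  52  28 954] [537.2  76.9]
[ 388  147   63   60 2207] [420.8 174.6]
[289 182  51  27 571] [314.5 194.6]
[243 259  58  12 679] [271.3 264.6]
```

Request:
play_rows(steps=[1, -0.8, -0.04, 0.6, 0, 1, -0.8, -0.04, 0.6, 0, 1, -0.8, -0.04, 0.6, 0, 1, -0.5, -0.04, 0.6, 0, 1, -0.5, -0.04, 0.7, 0, 1, -0.4, -0.02, 0.7, 0, 1, -0.4, 0, 0.6, 0, 1, 0, 0, 0, 0, 1, 0, 0, 0, 0, 1, 0, 0, 0, 0])

```text
time: 25.05
position: [0.4774, -0.1211, 0.0297]
tool_rot: [0.959, 0.112, 0.259, -0.03]
ft_force: [0.2, -0.2, -0.4]
grip_width: 0.0866
grip_force: 0.0
```

```bash
python3 -c "
from h import *
tool();print(rel([.4762,-.1226,.009]))
"
```

```text
t 25.05 q [-0.756  0.769  2.244  1.942  0.468 -1.331] p [ 0.4774 -0.1211  0.0297] 
 x [0.841 0.199 0.503] y [ 0.231 -0.973  0.   ] z [ 0.49   0.116 -0.864] w 0.0866 tilt 30.2 F [ 0.2 -0.2 -0.4]
[-0.39  0.04  0.57]
```

Request:
play_rows(steps=[1, -0.19, 0.02, 0.27, 0, 1, -0.19, 0.02, 0.27, 0, 1, 0, 0, 0, 0, -1, 0, 0, 0, 0, -1, 0, 0, 0, 0, -1, 0, 0, 0, 0, -1, 0, 0, 0, 0, -1, 0, 0, 0, 0, -1, 0, 0, 0, 0, -1, 0, 0, 0, 0], grip_force=15)

```text
time: 26.05
position: [0.4758, -0.1232, 0.0094]
tool_rot: [0.959, 0.112, 0.259, -0.03]
ft_force: [-1.5, -0.4, 5.3]
grip_width: 0.0597
grip_force: 14.9
```

```bash
python3 -c "
from h import *
tool();g=C+U*.14;print(rel([.4762,-.1226,.009]), rel(robot.get_obs()['position']+np.array([0,0,.03])), rel(g),g)
"
```

```text
t 26.05 q [-0.763  0.828  2.247  2.043  0.494 -1.453] p [ 0.4758 -0.1232  0.0094] 
 x [0.841 0.198 0.503] y [ 0.23  -0.973 -0.   ] z [ 0.49   0.116 -0.864] w 0.0597 tilt 30.2 F [-1.5 -0.4  5.3]
[ 0.01 -0.02  0.02] [ 0.5  -0.   -0.86] [ 6.84 -5.59 -4.13] [0.54926 0.06632 0.21984]
```

Request:
play_rows(steps=[-1, 0.5, 0, -0.86, 0, -1, 0.5, 0, -0.86, 0, -1, 0.5, 0, -0.86, 0, -1, 0.5, 0, -0.86, 0, -1, 0.5, 0, -0.86, 0, -1, 0.5, 0, -0.86, 0, -1, 0.5, 0, -0.86, 0, -1, 0.5, 0, -0.86, 0, -1, 0.54, -0.8, 0.3, 0, -1, 0.54, -0.8, 0.3, 0])

```text
time: 27.05
position: [0.5012, -0.0682, 0.245]
tool_rot: [0.959, 0.111, 0.26, -0.03]
ft_force: [-0.1, 0.1, -1.5]
grip_width: 0.0598
grip_force: 14.9
```

Request:
play_rows(steps=[-1, 0.54, -0.8, 0.3, 0, -1, 0.54, -0.8, 0.3, 0, -1, 0.54, -0.8, 0.3, 0, -1, 0.54, -0.8, 0.3, 0, -1, 0, 0, 0, 0, -1, 0, 0, 0, 0, -1, 0, 0, 0, 0, -1, 0, 0, 0, 0, -1, 0, 0, 0, 0, -1, 0, 0, 0, 0])

```text
time: 28.05
position: [0.5509, 0.0417, 0.2458]
tool_rot: [0.959, 0.111, 0.259, -0.031]
ft_force: [0.3, -0.7, -0.5]
grip_width: 0.0598
grip_force: 14.9
```

```bash
python3 -c "
from h import *
tool();print(rel([.578,.070,.2]));S=snap('side','s11');T=snap('top','t11');W=snap('wrist','w11')
o=robot.get_obs();print(proj(S,[o['position']]),proj(T,[o['position']]),proj(W,[o['position']]))
def w(c,x,y):
    return cv2.resize(c['image'][y-55:y+55,x-50:x+50],None,fx=4,fy=4,interpolation=cv2.INTER_CUBIC)
x,y=proj(S,[o['position']])[0].astype(int);x2,y2=proj(T,[o['position']])[0].astype(int);print(x,y,x2,y2)
cv2.imwrite('pics/m6.png',np.hstack([w(S,x,y),w(T,x2,y2)])[:,:,::-1])
"
```

```text
t 28.05 q [-0.265  0.258  1.984  0.54   0.487  0.647] p [0.5509 0.0417 0.2458] 
 x [0.841 0.197 0.503] y [ 0.229 -0.973 -0.001] z [ 0.49   0.116 -0.864] w 0.0598 tilt 30.2 F [ 0.3 -0.7 -0.5]
[ 0.18 -0.71  1.87]
[[305.43089343 174.11944152]] [[279.36126454 182.20257397]] [[278.62406519 259.50323607]]
305 174 279 182
```

Request:
play_rows(steps=[-1, 0.16, -0.69, 0, 0, -1, 0, 0, 0.56, 0, -1, 0, 0, 0.56, 0, -1, 0, 0, 0.56, 0, -1, 0, 0, 0.56, 0, -1, 0, 0, 0, 0, -1, 0, 0, 0, 0, -1, 0, 0, 0, 0, -1, 0, 0, 0, 0, -1, 0, 0, 0, 0])

```text
time: 29.2
position: [0.5832, 0.0714, 0.191]
tool_rot: [0.959, 0.112, 0.26, -0.031]
ft_force: [0.0, 0.8, -0.6]
grip_width: 0.0595
grip_force: 14.9
```

```bash
python3 -c "
from h import *
tool();print(rel([.583,.0706,.168]));S=snap('side','s12');T=snap('top','t12')
o=robot.get_obs()
def w(c,x,y):
    return cv2.resize(c['image'][y-55:y+55,x-50:x+50],None,fx=4,fy=4,interpolation=cv2.INTER_CUBIC)
x,y=proj(S,[o['position']])[0].astype(int);x2,y2=proj(T,[o['position']])[0].astype(int);print(x,y,x2,y2)
cv2.imwrite('pics/m6.png',np.hstack([w(S,x,y),w(T,x2,y2)])[:,:,::-1])
print(proj(S,[C+U*.082,[.583,.0706,.19]]),proj(T,[C+U*.082]))
hsv=cv2.cvtColor(S['image'],cv2.COLOR_RGB2HSV);X=int(x)
for yy in range(y-10,y+26,2): print(yy,''.join('#' if hsv[yy,k,1]<60 and hsv[yy,k,2]>130 else ('d' if hsv[yy,k,2]<90 else '.') for k in range(x-45,x+46)))
"
```

```text
t 29.2 q [-0.176  0.402  1.971  0.643  0.342  0.599] p [0.5832 0.0714 0.191 ] 
 x [0.84  0.198 0.505] y [ 0.23  -0.973 -0.001] z [ 0.491  0.117 -0.863] w 0.0595 tilt 30.3 F [ 0.   0.8 -0.6]
[-0.4   0.03  0.65]
318 187 268 172
[[316.07519651 194.78242083]
 [318.75910067 187.48220135]] [[268.64696248 175.20788918]]
177 .................ddddddddddddddddddddddddddddddddddddd.###################.................
179 .................dddddddddddddddddddddddddddddddddddddd.###################................
181 ................ddd...dd....ddddddddddddddddddddddddddd.####################...............
183 .................dd...dd...dddddddddddddddddddddddd.#########################..............
185 .................dddddddddddddddddddddddddddddddd.###########################..............
187 ..................ddddddddddddddddddddddddddddddd#############################.............
189 ...................ddddddddddddddddddddddddddddddd#############################............
191 ....................ddddddddddddddddd....dddddddddd.##########################.............
193 .............
[... 242 characters left out ...]
..........#####.............
199 .....................###################..###############...........###########............
201 ............................................###############.....################...........
203 ............................................######################################.........
205 ..........................................#########################################........
207 .........................................###########################################.......
209 .........................................############################################......
211 ..........................................############################################.....
```

Request:
play_rows(steps=[-1, -0.1, 0.01, 0.16, 0, -1, -0.1, 0.01, 0.16, 0, -1, -0.1, 0.01, 0.16, 0, -1, -0.1, 0, 0.16, 0, -1, 0, 0, 0, 0, -1, 0, 0.01, 0.15, 0, -1, 0, 0.01, 0.15, 0, -1, 0, 0.01, 0.15, 0, -1, 0, 0.01, 0.15, 0, -1, 0, 0, 0, 0], grip_force=7)

```text
time: 30.3
position: [0.5912, 0.0724, 0.1524]
tool_rot: [0.959, 0.112, 0.259, -0.032]
ft_force: [-3.3, 2.1, 2.3]
grip_width: 0.0597
grip_force: 7.0
```

```bash
python3 -c "
from h import *
tool();print(rel(C+U*.053),(np.array(robot.get_obs()['position'])-C)@U);S=snap('side','s13');T=snap('top','t13')
o=robot.get_obs()
x,y=proj(S,[o['position']])[0].astype(int)
hsv=cv2.cvtColor(S['image'],cv2.COLOR_RGB2HSV)
for yy in range(y-26,y+26,2): print(yy,''.join('#' if hsv[yy,k,1]<60 and hsv[yy,k,2]>130 else ('d' if hsv[yy,k,2]<90 else '.') for k in range(x-45,x+46)))
"
```

```text
t 30.3 q [-0.172  0.486  1.984  0.852  0.27   0.384] p [0.5912 0.0724 0.1524] 
 x [0.841 0.199 0.503] y [ 0.232 -0.973 -0.003] z [ 0.489  0.119 -0.864] w 0.0597 tilt 30.2 F [-3.3  2.1  2.3]
[-0.1   0.03  0.24] 0.06036697938004956
174 .............dddddddd...ddddddddddddddd..###.......#.......####............................
176 .............ddddddddddddddd..ddddddddd......d.............####............................
178 ...............dddddddd.....ddddddddddddddddddd..........#.####............................
180 ................ddddd.........ddddddddddddddddddd.....########.............................
182 .................ddd...........ddddddddddddd.ddddd.###########.............................
184 ..................dd...........dddddddddddd....ddd.#################.......................
186 ...................d........ddddddddddddddddddddddd.#################......................
188 ...................ddd...ddddddddddddd..#..ddddddddd##################.....................
190 ..............####.dddddddddddddddddddd...dddddddddd.##################....................
192 ..
[... 925 characters left out ...]
###################.........
212 ......................................#######...###################################........
214 ...................................#################################################.......
216 ...................................############################.####################.......
218 ...................................###########################..#####################......
220 ...................................##########################..#######################.....
222 ..........................################################...#########################.....
224 .........................#############################....#############################....
```

Request:
play_rows(steps=[1, 0, 0, 0, 0, 1, 0, 0, 0, 0, 1, 0, 0, 0, 0, 1, 0, 0, 0, 0, 1, 0, 0, 0, 0, 1, 0, -0.03, -0.5, 0, 1, 0, -0.05, -1, 0, 1, 0, -0.05, -1, 0, 1, 0, -0.05, -1, 0, 1, 0, -0.05, -1, 0])

```text
time: 31.4
position: [0.5233, 0.0621, 0.2694]
tool_rot: [0.959, 0.112, 0.259, -0.031]
ft_force: [-0.0, 0.8, -0.2]
grip_width: 0.0871
grip_force: 0.0
```

Request:
play_rows(steps=[1, 0.5, 0, -1, 0, 1, 0.5, 0, -1, 0, 1, 0.5, 0, -1, 0, 1, 0.5, 0, -1, 0, 1, 0.5, 0, -1, 0, 1, 0.5, 0, -1, 0, 1, 0.5, 0, -1, 0, 1, 0, 0, -1, 0, 1, 0, 0, -1, 0, 1, 0, 0, -1, 0])

```text
time: 32.4
position: [0.4645, 0.0481, 0.5815]
tool_rot: [0.959, 0.112, 0.259, -0.031]
ft_force: [0.8, -0.4, 0.2]
grip_width: 0.087
grip_force: 0.0
```

```bash
python3 -c "
from h import *
tool();S=snap('side','s14');T=snap('top','t14')
x,y=proj(S,[C+U*.06])[0].astype(int);a=cv2.resize(S['image'][y-50:y+50,x-50:x+50],None,fx=4,fy=4,interpolation=cv2.INTER_CUBIC)
x,y=proj(T,[C+U*.06])[0].astype(int);b=cv2.resize(T['image'][y-50:y+50,x-50:x+50],None,fx=4,fy=4,interpolation=cv2.INTER_CUBIC)
cv2.imwrite('pics/m7.png',np.hstack([a,b])[:,:,::-1])
"
```

```text
t 32.4 q [-0.321 -0.193  1.495  0.273  1.387  1.03 ] p [0.4645 0.0481 0.5815] 
 x [0.841 0.199 0.503] y [ 0.231 -0.973 -0.001] z [ 0.49   0.117 -0.864] w 0.087 tilt 30.2 F [ 0.8 -0.4  0.2]
```

View pics/m7.png

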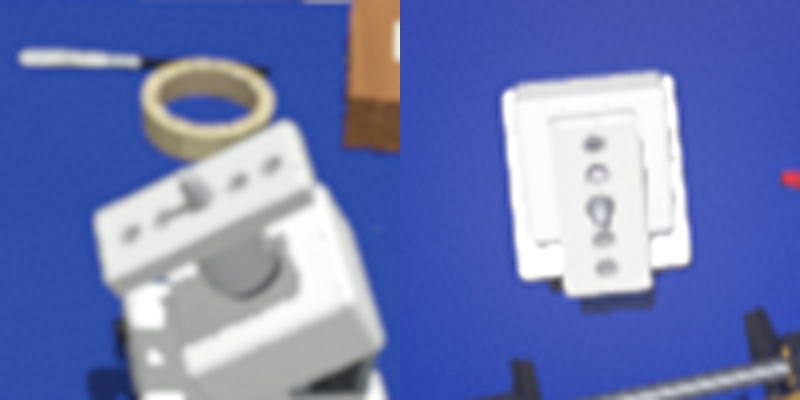

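Request:
play_rows(steps=[1, -0.4, -0.55, 1, 0, 1, -0.4, -0.55, 1, 0, 1, -0.4, -0.55, 1, 0, 1, -0.5, -0.55, 1, 0, 1, -0.5, -0.55, 1, 0, 1, -0.5, -0.55, 1, 0, 1, -0.5, -0.55, 1, 0, 1, -0.5, -0.55, 1, 0, 1, -0.5, -0.55, 1, 0, 1, -0.5, -0.55, 1, 0])

```text
time: 33.5
position: [0.4546, 0.2165, 0.2485]
tool_rot: [0.959, 0.112, 0.258, -0.031]
ft_force: [0.7, -0.2, 0.2]
grip_width: 0.0869
grip_force: 0.0
```

Request:
play_rows(steps=[1, -0.6, 0, 0.9, 0, 1, -0.6, 0, 0.9, 0, 1, -0.6, 0, 0.9, 0, 1, -0.6, 0, 0.9, 0, 1, -0.86, 0, -0.5, 0, 1, -0.86, 0, -0.5, 0, 1, -0.86, 0, -0.5, 0, 1, -0.86, 0, -0.5, 0, 1, -0.86, 0, -0.5, 0, 1, -0.86, 0, -0.5, 0])

```text
time: 34.5
position: [0.3093, 0.1918, 0.1722]
tool_rot: [0.966, 0.113, 0.229, -0.03]
ft_force: [0.2, 0.5, 0.3]
grip_width: 0.0871
grip_force: 0.0
```

```bash
python3 -c "
from h import *
tool()
T=load('top0');print('stopper',onz(T,(227,255),.026))
"
```

```text
t 34.5 q [2.450e-01 2.320e-01 2.443e+00 1.890e-01 1.000e-03 1.394e+00] p [0.3093 0.1918 0.1722] 
 x [0.87  0.205 0.449] y [ 0.232 -0.973 -0.006] z [ 0.435  0.109 -0.894] w 0.0871 tilt 26.7 F [0.2 0.5 0.3]
stopper [0.35352889 0.19034496 0.026     ]
```

Request:
play_rows(steps=[1, -1, 0, 0.2, 0, 1, -1, 0, 0.2, 0, 1, -1, 0, 0.2, 0, 1, -1, 0, 0.2, 0, 1, -1, 0, 0.2, 0, 1, -1, 0, 0.2, 0, 1, 0, 0, 0, 0, 1, 0, 0, 0, 0, 1, 0, 0, 0, 0, 1, 0, 0, 0, 0])

```text
time: 35.5
position: [0.2762, 0.2189, 0.1363]
tool_rot: [0.977, 0.118, 0.175, -0.041]
ft_force: [0.2, -0.6, -0.3]
grip_width: 0.087
grip_force: 0.0
```

```bash
python3 -c "
from h import *
tool()"
```

```text
t 35.5 q [ 3.500e-01  3.380e-01  2.442e+00 -4.200e-02  1.000e-03  1.722e+00] p [0.2762 0.2189 0.1363] 
 x [0.911 0.217 0.351] y [ 0.245 -0.969 -0.038] z [ 0.331  0.121 -0.936] w 0.087 tilt 20.7 F [ 0.2 -0.6 -0.3]
```

Request:
play_rows(steps=[1, 0.35, 0, -0.9, 0, 1, 0.4, 0.75, 0.2, 0, 1, 0.4, 0.75, 0.2, 0, 1, 0.4, 0.75, 0.2, 0, 1, 0.4, 0.75, 0.2, 0, 1, 0.4, 0.75, 0.2, 0, 1, 0.4, 0.75, 0.2, 0, 1, 0.4, 0.75, 0.2, 0, 1, 0.4, 0.7, 0.2, 0, 1, 0, 0, 0, 0])

```text
time: 36.5
position: [0.4142, 0.0829, 0.1487]
tool_rot: [0.977, 0.117, 0.175, -0.039]
ft_force: [0.0, -0.5, 0.6]
grip_width: 0.0875
grip_force: 0.0
```

```bash
python3 -c "
from h import *
tool();W=snap('wrist','w15');T=snap('top','t15');S=snap('side','s15')
K=np.array([.4305,.0745,.036]);print(rel([.434,.0745,.09]),rel([.434,.0745,.017]))
T0=load('w2')
# refine knob with dark masks: flange outline in side0 & w2
for nm,c in(('side0',load('side0')),('w2',T0),('top0',load('top0')),('w15',W)):
    p=proj(c,[[.4305,.0745,.018]])[0]; g=c['image'].max(2); m=(g<95).astype(np.uint8) ; n,l,s,ce=cv2.connectedComponentsWithStats(m)
    i=[j for j in range(1,n) if s[j,4]>60 and np.hypot(*(ce[j]-p))<25]; print(nm,p.round(1),[(s[j].tolist(),ce[j].round(1).tolist()) for j in i])
"
```

```text
t 36.5 q [-0.209  0.335  2.27   0.699  0.29   0.475] p [0.4142 0.0829 0.1487] 
 x [0.911 0.214 0.352] y [ 0.242 -0.97  -0.035] z [ 0.333  0.117 -0.935] w 0.0875 tilt 20.7 F [ 0.  -0.5  0.6]
[0.01 0.66 2.04] [-0.83  0.76  4.32]
side0 [253.6 240.1] [([244, 231, 20, 22, 357], [253.4, 241.5])]
w2 [270.4 218.6] []
top0 [266.2 230.4] []
w15 [297.2 237.1] []
```

Request:
play_rows(steps=[1, 0, 0.7, 0, 0, 1, -0.1, 0.01, 0.7, 0, 1, -0.14, 0.01, 0.7, 0, 1, -0.14, 0.01, 0.7, 0, 1, -0.14, 0.01, 0.7, 0, 1, -0.14, 0.01, 0.7, 0, 1, -0.14, 0.01, 0.65, 0, 1, 0, 0, 0.1, 0, 1, 0, 0, 0, 0, 1, 0, 0, 0, 0])

```text
time: 37.65
position: [0.4321, 0.077, 0.0552]
tool_rot: [0.976, 0.12, 0.176, -0.048]
ft_force: [-0.8, 0.7, -0.3]
grip_width: 0.087
grip_force: 0.0
```

```bash
python3 -c "
from h import *
tool();print(rel([.434,.0745,.017]))"
```

```text
t 37.65 q [-0.233  0.637  2.31   2.041  0.235 -0.928] p [0.4321 0.077  0.0552] 
 x [0.909 0.218 0.355] y [ 0.252 -0.966 -0.05 ] z [ 0.332  0.135 -0.934] w 0.087 tilt 21.0 F [-0.8  0.7 -0.3]
[-0.41  0.16  1.2 ]
```

Request:
play_rows(steps=[1, -0.1, 0.04, 0.3, 0, 1, -0.1, 0.04, 0.3, 0, 1, -0.1, 0.04, 0.3, 0, 1, -0.1, 0.04, 0.3, 0, 1, 0, 0, 0, 0, -1, 0, 0, 0, 0, -1, 0, 0, 0, 0, -1, 0, 0, 0, 0, -1, 0, 0, 0, 0, -1, 0, 0, 0, 0], grip_force=15)

```text
time: 38.65
position: [0.4355, 0.0738, 0.0172]
tool_rot: [0.976, 0.12, 0.177, -0.047]
ft_force: [0.7, 0.1, -0.2]
grip_width: 0.0546
grip_force: 0.0
```

```bash
python3 -c "
from h import *
tool();print(rel([.434,.0745,.017]))"
```

```text
t 38.65 q [-0.24   0.76   2.317  2.405  0.317 -1.311] p [0.4355 0.0738 0.0172] 
 x [0.909 0.217 0.356] y [ 0.25  -0.967 -0.05 ] z [ 0.333  0.134 -0.933] w 0.0546 tilt 21.1 F [ 0.7  0.1 -0.2]
[-0.04 -0.04 -0.01]
```

Request:
play_rows(steps=[-1, 0, 0, 0, 0, -1, 0, 0, 0, 0, -1, 0, 0, 0, 0, -1, 0, 0, 0, 0, -1, 0.18, 0, -0.45, 0, -1, 0.35, 0, -0.9, 0, -1, 0.35, 0, -0.9, 0, -1, 0.35, 0, -0.9, 0, -1, 0.35, 0, -0.9, 0, -1, 0.35, 0, -0.9, 0])

```text
time: 39.65
position: [0.4398, 0.0779, 0.1066]
tool_rot: [0.974, 0.122, 0.181, -0.062]
ft_force: [0.9, 0.0, -1.8]
grip_width: 0.0439
grip_force: 14.9
```

```bash
python3 -c "
from h import *
tool();d=np.array([.50,.10,.60]);print(rel(d))"
```

```text
t 39.65 q [-0.254  0.482  2.261  1.194  0.266 -0.076] p [0.4398 0.0779 0.1066] 
 x [0.905 0.214 0.367] y [ 0.26  -0.963 -0.078] z [ 0.337  0.166 -0.927] w 0.0439 tilt 22.0 F [ 0.9  0.  -1.8]
[  8.01  -1.47 -14.45]
```

Request:
play_rows(steps=[-1, 0.36, 0, -0.93, 0, -1, 0.36, 0, -0.93, 0, -1, 0.36, 0, -0.93, 0, -1, 0.36, 0.05, -0.93, 0, -1, 0.6, 0.1, -1, 0, -1, 0.6, 0.1, -1, 0, -1, 0.6, 0.1, -1, 0, -1, 0.6, 0.1, -1, 0, -1, 0.6, 0.1, -1, 0, -1, 0.6, 0.1, -1, 0])

```text
time: 40.65
position: [0.4829, 0.0447, 0.4178]
tool_rot: [0.973, 0.123, 0.183, -0.066]
ft_force: [0.3, -0.2, -1.5]
grip_width: 0.044
grip_force: 14.9
```

Request:
play_rows(steps=[-1, 0.6, 0.1, -1, 0, -1, 0.6, 0.1, -1, 0, -1, 0.6, 0.1, -1, 0, -1, 0.6, 0.1, -1, 0, -1, 0.6, 0.1, -1, 0, -1, 0.6, 0.1, -1, 0, -1, 0.6, 0, -1, 0, -1, 0.8, 0, -1, 0, -1, 1, 0, -0.9, 0, -1, 1, 0, -0.9, 0])

```text
time: 41.65
position: [0.5774, 0.0217, 0.7666]
tool_rot: [0.973, 0.122, 0.183, -0.066]
ft_force: [0.6, -0.4, 0.2]
grip_width: 0.0439
grip_force: 14.9
```

```bash
cat >> h.py <<'E'
KT=np.array([.356,-.05,-.933]); KT=KT/np.linalg.norm(KT)
def knob(): print('knob axis',R.from_quat(robot.get_obs()['tool_rot']).apply(KT).round(3))
E
python3 -c "
from h import *
tool();knob()"
```

```text
t 41.65 q [-0.302  0.177  0.61   0.304  2.047  1.202] p [0.5774 0.0217 0.7666] 
 x [0.903 0.214 0.373] y [ 0.262 -0.961 -0.083] z [ 0.341  0.173 -0.924] w 0.0439 tilt 22.4 F [ 0.6 -0.4  0.2]
knob axis [-0.009 -0.037  0.999]
```

Request:
play_rows(steps=[-1, 1, 0, -0.9, 0, -1, 1, 0, -0.9, 0, -1, 1, 0, -0.9, 0, -1, 1, 0, -0.9, 0, -1, 1, 0, -0.9, 0, -1, 1, 0, -0.9, 0, -1, 1, 0, -0.9, 0, -1, 1, 0, -0.9, 0, -1, 1, 0, -0.9, 0, -1, 1, 0, -0.9, 0])

```text
time: 42.65
position: [0.5933, 0.0406, 0.8872]
tool_rot: [0.951, 0.114, 0.278, -0.067]
ft_force: [-0.2, 0.6, -1.1]
grip_width: 0.0438
grip_force: 14.9
```

```bash
python3 -c "
from h import *
tool();knob()"
```

```text
t 42.65 q [-0.298  0.248  0.218  0.412  2.155  1.355] p [0.5933 0.0406 0.8872] 
 x [0.82  0.18  0.544] y [ 0.255 -0.965 -0.065] z [ 0.513  0.192 -0.837] w 0.0438 tilt 33.2 F [-0.2  0.6 -1.1]
knob axis [-0.2   -0.067  0.978]
```

Request:
play_rows(steps=[-1, 1, 0.25, -0.8, 0, -1, 1, 0.25, -0.8, 0, -1, 1, 0.25, -0.8, 0, -1, 1, 0.25, -0.8, 0, -1, 1, 0.25, -0.8, 0, -1, 1, 0.25, -0.8, 0, -1, 1, 0.25, -0.8, 0, -1, 1, 0.25, -0.8, 0, -1, 1, 0.25, -0.8, 0, -1, 1, 0.25, -0.8, 0])

```text
time: 43.65
position: [0.5688, -0.015, 0.963]
tool_rot: [0.915, 0.102, 0.385, -0.068]
ft_force: [-0.5, 0.5, -1.6]
grip_width: 0.0434
grip_force: 14.9
```

```bash
python3 -c "
from h import *
tool();knob()"
```

```text
t 43.65 q [-0.52   0.164  0.219  0.623  2.045  1.326] p [ 0.5688 -0.015   0.963 ] 
 x [0.682 0.134 0.719] y [ 0.239 -0.97  -0.045] z [ 0.691  0.202 -0.694] w 0.0434 tilt 46.1 F [-0.5  0.5 -1.6]
knob axis [-0.414 -0.092  0.905]
```

Request:
play_rows(steps=[-1, 1, 0.5, -0.7, 0, -1, 1, 0.5, -0.7, 0, -1, 1, 0.5, -0.7, 0, -1, 0.7, 0.3, -0.5, 0, -1, 0, 0, 0.5, 0, -1, 0, 0, 0.5, 0, -1, 0, 0, 0, 0, -1, 0, 0, 0, 0, -1, 0, 0, 0, 0, -1, 0, 0, 0, 0])

```text
time: 44.65
position: [0.5818, -0.0501, 0.9694]
tool_rot: [0.898, 0.097, 0.424, -0.065]
ft_force: [-0.7, 0.5, -1.1]
grip_width: 0.0438
grip_force: 14.9
```

```bash
python3 -c "
from h import *
tool();knob()
# knob flange origin in tool frame at grasp: knob (.430,.0745,0) minus TCP (.4355,.0738,.0172)
Mg=R.from_quat([.976,.12,.177,-.047]);f=Mg.inv().apply(np.array([.4305,.0738,0])-[.4355,.0738,.0172]);print('flange origin in tool',f.round(4))
M=R.from_quat(robot.get_obs()['tool_rot'])
for s in(.16,.12,.061): print(s,C+U*s-M.apply(f),rel(C+U*s-M.apply(f)))
print('up/-U in tool',M.inv().apply([0,0,1]).round(3),M.inv().apply(-U).round(3))
"
```

```text
t 44.65 q [-0.609  0.141  0.298  0.687  1.937  1.261] p [ 0.5818 -0.0501  0.9694] 
 x [0.621 0.118 0.775] y [ 0.229 -0.973 -0.035] z [ 0.75   0.199 -0.631] w 0.0438 tilt 50.9 F [-0.7  0.5 -1.1]
knob axis [-0.49  -0.095  0.867]
flange origin in tool [-0.0107 -0.0004  0.0144]
0.16 [0.53528822 0.06308468 0.25449326] [-18.98  -3.19  14.63]
0.12 [0.55512822 0.06556468 0.21985326] [-19.45  -3.08  15.87]
0.061 [0.58439222 0.06922268 0.16875926] [-20.15  -2.91  17.71]
up/-U in tool [ 0.775 -0.035 -0.631] [-0.356  0.084  0.931]
```

Request:
play_rows(steps=[-1, -0.95, -0.16, 0.73, 0, -1, -0.95, -0.16, 0.73, 0, -1, -0.95, -0.16, 0.73, 0, -1, -0.95, -0.16, 0.73, 0, -1, -0.95, -0.16, 0.73, 0, -1, -0.95, -0.16, 0.73, 0, -1, -0.95, -0.16, 0.73, 0, -1, -0.95, -0.16, 0.73, 0, -1, -0.95, -0.16, 0.73, 0, -1, -0.95, -0.16, 0.73, 0])

```text
time: 45.65
position: [0.5575, 0.0068, 0.6103]
tool_rot: [0.898, 0.096, 0.424, -0.065]
ft_force: [0.2, 0.9, -1.3]
grip_width: 0.0435
grip_force: 14.9
```

Request:
play_rows(steps=[-1, -0.95, -0.16, 0.73, 0, -1, -0.95, -0.16, 0.73, 0, -1, -0.95, -0.16, 0.73, 0, -1, -0.95, -0.16, 0.73, 0, -1, -0.95, -0.16, 0.73, 0, -1, -0.95, -0.16, 0.73, 0, -1, -0.95, -0.16, 0.73, 0, -1, -0.95, -0.16, 0.73, 0, -1, 0, 0, 0, 0, -1, 0, 0, 0, 0])

```text
time: 46.65
position: [0.5397, 0.0515, 0.3299]
tool_rot: [0.898, 0.096, 0.424, -0.066]
ft_force: [0.2, -0.7, -0.9]
grip_width: 0.0436
grip_force: 14.9
```

```bash
cat >> h.py <<'E'
F=np.array([-.0107,-.0004,.0144])
def kg(s):
    M=R.from_quat(robot.get_obs()['tool_rot']); return rel(C+U*s-M.apply(F))
E
python3 -c "
from h import *
tool();knob()
print(kg(.16),kg(.12))"
```

```text
t 46.65 q [-0.397  0.102  2.155  1.364  0.506 -0.17 ] p [0.5397 0.0515 0.3299] 
 x [0.622 0.116 0.775] y [ 0.229 -0.973 -0.038] z [ 0.749  0.201 -0.631] w 0.0436 tilt 50.9 F [ 0.2 -0.7 -0.9]
knob axis [-0.489 -0.097  0.867]
[-1.99 -0.31  1.55] [-2.47 -0.2   2.8 ]
```

Request:
play_rows(steps=[-1, -0.59, -0.06, 0.62, 0, -1, -0.59, -0.06, 0.62, 0, -1, -0.59, -0.06, 0.62, 0, -1, -0.58, -0.05, 0.62, 0, -1, 0, 0, 0, 0, -1, 0, 0, 0, 0, -1, 0, 0, 0, 0, -1, 0, 0, 0, 0, -1, 0, 0, 0, 0, -1, 0, 0, 0, 0])

```text
time: 47.65
position: [0.5495, 0.0653, 0.229]
tool_rot: [0.898, 0.097, 0.425, -0.066]
ft_force: [0.2, -0.8, -1.7]
grip_width: 0.0441
grip_force: 14.9
```

```bash
python3 -c "
from h import *
tool();knob()
print(kg(.13),kg(.061));S=snap('side','s20');T=snap('top','t20')
M=R.from_quat(robot.get_obs()['tool_rot']);p=np.array(robot.get_obs()['position']);f=p+M.apply(F);k=M.apply(KT)
e=np.cross(k,ray(S,(316,195))[1]);e/=np.linalg.norm(e)
print('side pred flange ends',proj(S,[f,f+.028*e,f-.028*e,C+U*.082]).round(1).tolist())
x,y=proj(S,[f])[0].astype(int);g=S['image'].max(2)
for yy in range(y-18,y+20): print(yy,' '.join('%2d'%(v//10) for v in g[yy,x-22:x+23]))
print(x-22)
"
```

```text
t 47.65 q [-0.341  0.378  2.274  2.117  0.541 -0.979] p [0.5495 0.0653 0.229 ] 
 x [0.62  0.118 0.776] y [ 0.23  -0.973 -0.036] z [ 0.75   0.201 -0.63 ] w 0.0441 tilt 50.9 F [ 0.2 -0.8 -1.7]
knob axis [-0.491 -0.097  0.866]
[-0.    0.02  0.02] [-0.82  0.21  2.16]
side pred flange ends [[305.9, 180.3], [295.6, 187.6], [316.4, 173.1], [316.1, 194.8]]
162  7  8  8  8 11 13 14 14 14 14 12  8  5  5  4  4  5  5  5  8 10 12 14 16 17 17 17 17 17 17 17 17 17 17 17 17 17 17 17 17 17 17 17 17 17
163  7  8  8  8  8 10 12 14 14 14 12  8  5  4  4  4  5  5  5  5  6  7 10 12 15 16 17 17 17 17 17 17 17 17 17 17 17 17 17 17 17 17 17 17 17
164  8  8  8  8  7  8 10 13 13 13 11  7  4  4  4  5  5  5  5  5  5  5  6  8 11 14 16 16 16 17 17 17 17 17 17 17 17 17 17 17 17 17 17 17 17
165  8  8  8  8  7  6  7  9 11 11  9  6  4  5  5  5  5  5  5  4  4  5  5  6  7 10 12 14 14 14 15 15 15 16 16 16 17 17 17 17 17 17 17 17 17
166  7  8  8  7  7  6  5  6  7  7  6  5  5  5  5  4  4  4  4  4  4  5  5  5  5  6  7  8  9 10 13 15 17 18 18 18 19 19 19 18 17 17 17 17 16
167  7  7  7  7  7  6  5  4  4  5  4  4  4  4  4  4  3
[... 3836 characters left out ...]
3
195 17 17 17 17 17 17 17 17 17 17 17 17 17 17 17 17 17 17 17 17 17 17 17 17 17 17 17 18 19 20 21 21 21 21 21 21 21 22 23 24 24 24 24 24 22
196 17 17 17 17 17 17 17 17 17 17 17 17 17 17 17 17 17 17 17 17 17 17 17 17 17 18 19 20 22 23 23 21 19 18 19 19 20 21 22 23 24 24 24 23 21
197 17 17 17 17 17 17 17 17 17 17 17 17 17 17 17 17 17 17 17 17 17 17 17 18 19 20 22 22 23 24 24 21 18 16 17 18 18 19 21 22 23 24 24 22 20
198 17 17 17 17 17 17 17 17 17 17 17 17 17 17 17 17 17 17 17 17 17 18 19 20 22 22 23 24 24 24 24 22 18 15 16 17 17 18 19 21 22 24 23 22 21
199 17 17 17 17 17 17 17 17 17 17 17 17 17 17 17 17 17 17 17 18 19 20 21 23 23 24 24 24 24 24 24 23 20 16 15 15 16 17 18 20 22 23 24 23 23
283
```

Request:
play_rows(steps=[-1, -0.08, 0.02, 0.21, 0, -1, -0.08, 0.02, 0.21, 0, -1, -0.08, 0.02, 0.21, 0, -1, -0.08, 0.02, 0.21, 0, -1, -0.08, 0.02, 0.21, 0, -1, -0.08, 0.02, 0.21, 0, -1, -0.08, 0.02, 0.21, 0, -1, -0.08, 0.02, 0.21, 0, -1, -0.08, 0.02, 0.2, 0, -1, 0, 0, 0, 0], grip_force=8)

```text
time: 48.75
position: [0.5796, 0.0689, 0.1746]
tool_rot: [0.898, 0.097, 0.424, -0.067]
ft_force: [0.5, -0.1, -0.7]
grip_width: 0.044
grip_force: 8.0
```

```bash
python3 -c "
from h import *
tool();knob()
print(kg(.061),kg(.08))"
```

```text
t 48.75 q [-0.3    0.552  2.245  2.344  0.616 -1.205] p [0.5796 0.0689 0.1746] 
 x [0.622 0.117 0.774] y [ 0.23  -0.973 -0.038] z [ 0.748  0.201 -0.632] w 0.044 tilt 50.8 F [ 0.5 -0.1 -0.7]
knob axis [-0.488 -0.098  0.867]
[-0.05  0.04  0.24] [ 0.17 -0.02 -0.35]
```

Request:
play_rows(steps=[-1, -0.04, 0.01, 0.1, 0, -1, -0.04, 0.01, 0.1, 0, -1, -0.02, 0, 0.05, 0, -1, 0, 0, 0, 0, 1, 0, 0, 0, 0, 1, 0, 0, 0, 0, 1, 0, 0, 0, 0, 1, 0, 0, 0, 0, 1, 0, 0, 0, 0, 1, 0, 0, 0, 0])

```text
time: 49.75
position: [0.5833, 0.0695, 0.1684]
tool_rot: [0.898, 0.097, 0.424, -0.066]
ft_force: [0.1, -0.0, -0.4]
grip_width: 0.083
grip_force: 0.0
```

Request:
play_rows(steps=[1, 0, 0, -0.4, 0, 1, 0, 0, -0.8, 0, 1, 0.3, 0, -1, 0, 1, 0.3, 0, -1, 0, 1, 0.5, 0, -1, 0, 1, 0.5, 0, -1, 0, 1, 0.5, 0, -1, 0, 1, 0.5, 0, -1, 0, 1, 0.5, 0, -1, 0, 1, 0.5, 0, -1, 0])

```text
time: 50.75
position: [0.4448, 0.0285, 0.4205]
tool_rot: [0.898, 0.097, 0.424, -0.067]
ft_force: [0.9, -0.8, 0.7]
grip_width: 0.0868
grip_force: 0.0
```

```bash
python3 -c "
from h import *
tool();S=snap('side','s21');T=snap('top','t21')
a=U; 
k=U;q=C+U*.061;d=ray(S,(316,195))[1];e=np.cross(k,d);e/=np.linalg.norm(e)
print('pred flange ctr, ends, top ctr',proj(S,[q,q+.028*e,q-.028*e,q+.036*U,q+.036*U+.022*e,q+.036*U-.022*e]).round(1).tolist())
for nm,c in(('s',S),('t',T)):
    x,y=proj(c,[C+U*.079])[0]; m=(c['image'].max(2)<105).astype(np.uint8); n,l,s,ce=cv2.connectedComponentsWithStats(m)
    for j in range(1,n):
        if s[j,4]>60 and np.hypot(*(ce[j]-[x,y]))<25: print(nm,(x,y),s[j],ce[j]); D=l==j
x,y=proj(S,[C+U*.079])[0].astype(int);g=S['image'].max(2)
for yy in range(y-14,y+18,1): print(yy,''.join('#' if v<80 else ('+' if v<120 else '.') for v in g[yy,x-22:x+23]))
print(x-22)
x,y=proj(T,[C+U*.079])[0].astype(int);g=T['image'].max(2);print('T',x,y,proj(T,[q,q+.036*U]))
for yy in range(y-16,y+18,1): print(yy,''.join('#' if v<100 else ('+' if v<140 else '.') for v in g[yy,x-22:x+23]))
"
```

```text
t 50.75 q [-0.686 -0.256  2.142  0.941  0.897  0.188] p [0.4448 0.0285 0.4205] 
 x [0.621 0.117 0.775] y [ 0.231 -0.972 -0.038] z [ 0.749  0.203 -0.631] w 0.0868 tilt 50.9 F [ 0.9 -0.8  0.7]
pred flange ctr, ends, top ctr [[320.2, 200.8], [310.1, 207.7], [330.3, 193.9], [313.1, 190.4], [305.0, 195.9], [321.2, 184.9]]
s (np.float64(316.66823896834484), np.float64(195.65306904011575)) [305 185  25  25 422] [316.0971564 196.7014218]
t (np.float64(268.5978337908), np.float64(174.784675563658)) [259 165  19  21 275] [268.33818182 174.80727273]
181 ............+................................
182 ............+................................
183 .............................................
184 .............................................
185 .................++++++++....................
186 ..............+++#########+..................
187 ...............+###########+.................
188 ..............+#############+................
189 .............+###############................
190 ............+################+...............
191 ............+#################...............
192 .
[... 2117 characters left out ...]

178 ..............+#######++#######+.............
179 ...............################..............
180 ...............+###############..............
181 ................##############+..............
182 .................+###########++..............
183 .................+##########++...............
184 ..................+########++................
185 ...................+++++++++.................
186 ......................+......................
187 .............................................
188 .............................................
189 ....................................++.......
190 ...................................++........
191 ...........+.................................
```

```bash
python3 -c "
from h import *
print(robot.hand_in())"
```

```text
the job is handed in; nothing more can be done
None
```

The sleeve, the tube bar and the black knob are on the spindle in the order asked. The pictures show each one seated, the arm was clear of everything, and I handed the job in at 50.8 s; I did not re-check the bystanders in a last picture.

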